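Try the seed cupboard's refitted roller catch

ROBOT

A 6-joint arm with a two-finger parallel gripper is mounted at the origin on the work surface. World frame = base frame: x ahead of the robot, y to its left, z up, the work surface at z = 0. Lengths are in m, angles in rad, forces in N, time in s.
With the tool pointing down it reaches from about 0.25 to 0.775 m from the base axis. Payload 4 kg.
Tool frame: the origin (TCP) lies at the very end of the fingers, on their centre line; the grasp point (between the pads) lies 19 mm behind it; y points along the fingers, x is the direction in which the jaws open and shut, and the axes are right-handed (so a half turn about y gives the same grasp; the last joint's range is limited). The gripper opens to 94 mm and grips with 3 to 60 N. Pads are 16 mm wide; open, the fingers measure 119 mm over their backs; the gripper's body (75 mm by 177 mm) begins 78 mm behind the grasp point.
Start: joints at [-1.453, 0.087, 1.371, -0, 1.684, -0.103], TCP at [0.12, -0.537, 0.167] pointing down, gripper open.
Joint ranges: [-3.1, 3.1], [-0.76, 2.03], [0.27, 2.55], [-1.08, 4.22], [0.17, 2.65], [-2.57, 2.57]. Speed limits (rad/s): [2.79, 2.79, 3.14, 3.14, 3.14, 3.14].

INTERFACE

Orientations are given as [roll, pitch, yaw] about the fixed x, y, z axes, in that order (R = Rz(yaw) Ry(pitch) Rx(roll)).
In Python, from bench import robot gives the robot as it stands.
- The arm moves only by the shell command python3 -m handwheel 'ROWS' [OPENING]. ROWS is JSON, a list of rows, each an object with "delta_pos": the shift along the tool's x, y, z in mm, a list of three; "yaw": the turn about the tool's y in rad. A call has 1 to 12 rows; each row is the pose to reach, as a shift and turn from the pose commanded when the call began, along the tool's axes at that moment; what a row does not reach only later rows make up. A row lasts 1/10 s, in which the tool goes at most 50 mm and 8.59 degrees, less where a joint would pass 70% of its speed; a pose out of reach is approached as far as the arm can. A call with a gripper value outside its range is refused whole. OPENING is the closure in counts, from 0 (fully open) to 255 (shut), set as the call begins (- or left out, the last holds). The fingers move at their own pace and stop on an object; the grip force is fixed at half the most. Time passes only in rows, so rows that repeat a pose let the fingers close. It gives the time, the measured TCP pose, the force and the opening at its end, in the units of the state.
- robot.get_obs(): the state, without advancing time (a new reading comes with each control period).
- robot.snapshot(name): name is "scene" or "top"; returns a dict with "image" (420x560x3 uint8, red, green, blue), "fx", "fy", "cx", "cy" (pixels), "rvec" (rotation vector, rad) and "tvec" (3), from world to camera coordinates, as OpenCV has them. Camera axes: x right, y down, z forward; pixel columns grow to the right and rows downward; lengths in m; the calibration is good to about 2 mm. A picture is of the moment at which its call begins. There is no depth.
- robot.close_job(): hands the job in, once; it reports no verdict.
The state is a dict: "time": time; "joint_positions": joint angles; "qvel": joint speeds; "joint_torque": joint torques, N m; "tool_pos": TCP position; "ee_rot": TCP orientation; "wrist_force": force on the tool from outside, world axes, zero at the start; "wrist_torque": the same for the moment, N m; "width": finger opening in m.
Only numpy, scipy, OpenCV 4.12 (cv2) and the standard library are available. Lean on these libraries where they do the work, as an engineer would, in place of code of your own. Each camera call takes 0.05 s, during which the arm holds its last target.

TASK

The roller catch of the small seed cupboard has just been refitted and the door hangs ajar. Try it out: push the door shut until the catch snaps and holds it home on its own, and take your hand off it for a moment; then pull it back open through the catch and leave it standing wide open, at about a right angle. Once the door is home do not lean on it or slam it, and leave the other things on the table where they are.

Things in the scene. Friction and masses are not known exactly. Their poses are not given: they have to be found in the camera images.
- cupboard: Fixed pale wooden table-top cupboard, 150 mm deep, 240 wide, 215 high, flat roof. Origin under the middle of its front edge; x points into it, z up. The door sits between its walls, hinged on the +y side. Inside, at the free edge, a white sprung roller catch and a black rubber buffer, on which the shut door rests, share one mount; how far in or out it was set is unknown and differs each time.
- door (a joint): Door angle in rad: 0 = flush with the front, growing as it opens, stop 1.75. Home lies anywhere in -0.055 to 0.055, as the mount was set. It stays where left. On closing, the roller resists from about 0.055 before home, is passed 0.02 before home, then draws the door home; short of that it springs back ajar. Pushing past takes 12 to 20 N at the handle, most at first touch; pulling back 8 to 15 N.
- door_hinge (a point): Point on the hinge line at the handle's height, 180 mm above the table; 108 mm to +y of the cupboard's origin and 6 mm behind its front edge. Its axes turn with the door: x the door's normal from outside to inside, -y from the hinge to the free edge. The panel is 12 mm thick (6 mm to either side of the hinge line), reaches 214 mm from it, and its top edge is 201 mm above the table.
- door_handle (a point): Middle of the handle: a level round steel bar, 11 mm thick, 91 long, parallel to the panel, 165 mm from the hinge line, 180 mm above the table, centre 42 mm off the outer face (48 mm from the hinge line along -x), on two posts 36 mm to either side. Can be pinched from above, one finger between bar and panel (36 mm free). Axes as door_hinge. A 75 mm deep rack hangs on the door's inside.
- jar_mid (a point): Bystander: centre of the small white jar, 50 mm across, 95 mm tall, black lid.
- big_jar_mid (a point): Bystander: centre of the big jar, 90 mm across, 130 mm tall, black lid.
- envelopes: Bystander: fanned stack of tan envelopes, about 100 x 160 mm, 24 mm high; origin under its centre.
- scoop: Bystander: small red spoon, 160 mm long, lying on the table.

How it is judged:
On the way:
1. the door has snapped home: it rests on its buffer, held by the catch alone, not touched and still (contact force between door and inset_c0 above 2.5 N and contact force between each of the fingers, the arm and door below 0.2 N and velocity of joint door between -0.03 and 0.03 rad/s), for 0.4 s.
At the end, for the whole second after the job is handed in: After having been snapped home, the door stands wide open (1.25 rad or more from flush) and still (value of joint door above 1.25 rad and velocity of joint door between -0.03 and 0.03 rad/s); the robot touches nothing.
It fails at once if the door presses on its buffer with more than 22 N, of which the catch itself makes some 10 N (slammed or leaned on) (contact force between door and inset_c0 above 22 N).
It fails at once if a bystander is moved by more than 30 mm (distance of any of jar_mid, big_jar_mid, envelopes, scoop from where it was at the start of the episode above 0.03 m).
It also fails if it takes over 58 s, if anything falls off the work surface, if the arm or the gripper's body presses on something with over 40 N, if the wrist force passes 120 N, or if a joint passes its speed limit or range.

## Working session

There is one attempt and no reset: what is moved stays moved. The work goes in short steps, Python scripts to look and compute and a shell command to move; the robot and the scene stay as the last step left them, time stands still between calls to the robot, and variables do not carry over. Pictures are saved under pics/ and viewed, and the job is handed in when it is done.

```bash
mkdir -p pics
python3 - <<'E'
from bench import robot
import cv2
print(robot.get_obs())
for n in("scene","top"):
    s=robot.snapshot(n); cv2.imwrite(f"pics/{n}0.png",s["image"][:,:,::-1]); print({k:v for k,v in s.items() if k!="image"})
E
```

```text
{'time': 0.0, 'joint_positions': array([-1.45306264e+00,  8.79190391e-02,  1.37221750e+00, -3.20743843e-05,
        1.68358437e+00, -1.03089125e-01]), 'qvel': array([ 1.79432441e-03, -6.16072855e-04, -2.71030779e-05,  1.53193801e-03,
        9.48396130e-04, -9.36997179e-04]), 'joint_torque': array([-1.48643798e-03, -3.40184104e+01, -3.02427649e+01,  7.15513900e-02,
        3.31027131e-02, -1.74030642e-04]), 'tool_pos': array([ 0.12038412, -0.53603048,  0.16584256]), 'ee_rot': array([-1.57060902,  0.00212024, -1.34997689]), 'wrist_force': array([-0.40827434, -0.1032294 ,  0.69672344]), 'wrist_torque': array([ 0.00418482, -0.02910784,  0.02078822]), 'width': 0.09391230181333712}
{'fx': 516.1155842215998, 'fy': 516.1155842215998, 'cx': 272.59458221062783, 'cy': 212.9441697586928, 'rvec': array([ 0.1254015 ,  2.92266081, -1.05778499]), 'tvec': array([0.55140619, 0.15308282, 1.54235182])}
{'fx': 530.7969537126895, 'fy': 530.7969537126895, 'cx': 274.8533462176055, 'cy': 217.4095537414122, 'rvec': array([ 2.10658863, -2.14860023,  0.16707781]), 'tvec': array([-0.10282798,  0.57233274,  1.23105574])}
```

View pics/scene0.png

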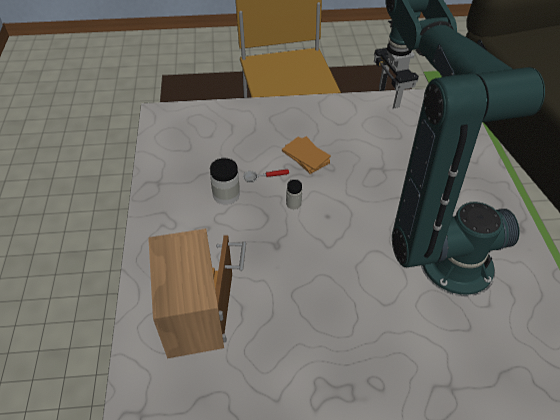

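View pics/top0.png

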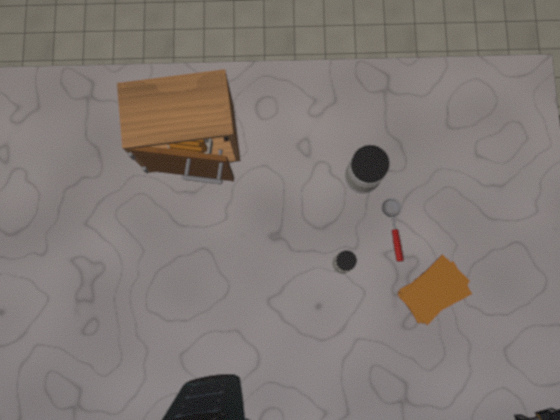

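The scene view shows the cupboard at about (185,290) with its handle at (240,255). The top view has the roof corners near (118,84), (226,71), (233,136) and (123,150), and the handle bar from about (185,180) to (222,183). I'll enlarge the area before measuring.

Run:
```python
import cv2
a=cv2.imread("pics/top0.png")[60:200,100:250]; cv2.imwrite("pics/top0c.png",cv2.resize(a,None,fx=4,fy=4,interpolation=cv2.INTER_CUBIC))
a=cv2.imread("pics/scene0.png")[220:365,140:260]; cv2.imwrite("pics/scene0c.png",cv2.resize(a,None,fx=4,fy=4,interpolation=cv2.INTER_CUBIC))
```

```text
(no output)
```

View pics/top0c.png

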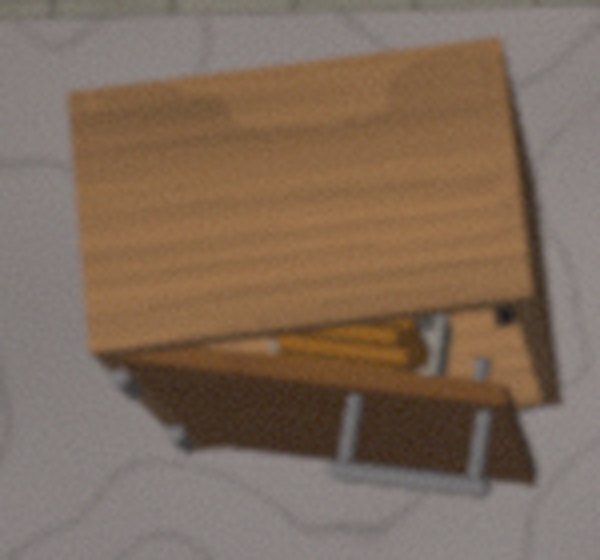

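View pics/scene0c.png

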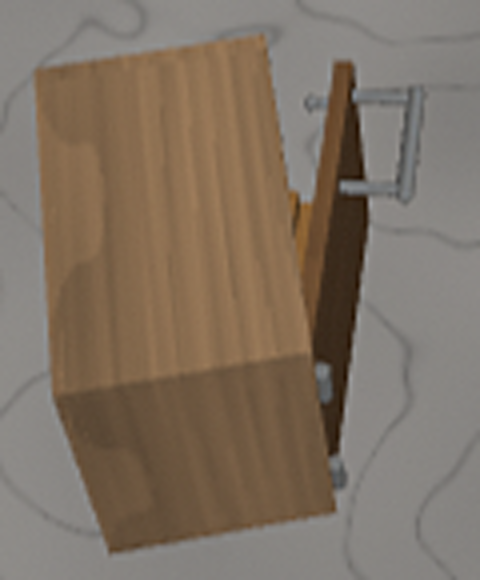

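```bash
cat > h.py <<'E'
import numpy as np, cv2
def ray(s,uv,z):
    R=cv2.Rodrigues(s["rvec"])[0]; t=s["tvec"]; o=-R.T@t
    d=R.T@np.array([(uv[0]-s["cx"])/s["fx"],(uv[1]-s["cy"])/s["fy"],1]); return o+d*(z-o[2])/d[2]
def proj(s,P):
    K=np.array([[s["fx"],0,s["cx"]],[0,s["fy"],s["cy"]],[0,0,1]])
    return cv2.projectPoints(np.array(P,float).reshape(-1,1,3),s["rvec"],s["tvec"],K,None)[0].reshape(-1,2)
def rig(P,W): # 2d rigid fit W=R P+t
    P=np.array(P);W=np.array(W);a=P-P.mean(0);b=W-W.mean(0);th=np.arctan2((a[:,0]*b[:,1]-a[:,1]*b[:,0]).sum(),(a*b).sum())
    R=np.array([[np.cos(th),-np.sin(th)],[np.sin(th),np.cos(th)]]);t=W.mean(0)-R@P.mean(0);return th,t,W-(P@R.T+t)
E
python3 - <<'E'
from bench import robot
from h import *
S=robot.snapshot("scene");T=robot.snapshot("top")
c=lambda p,o:[(p[0]+.5)/4-.5+o[0],(p[1]+.5)/4-.5+o[1]]
loc=[(.15,.12),(.15,-.12),(0,-.12),(0,.12)]
tp=[(70,92),(500,40),(532,298),(92,352)]; sp=[(62,395),(36,70),(265,35),(308,353)]
for s,pp,o in((T,tp,(100,60)),(S,sp,(140,220))):
    W=[ray(s,c(p,o),.215)[:2] for p in pp]; th,t,r=rig(loc,W); print(th,t,(r*1000).round(1).tolist())
ht=[ray(T,c(p,(100,60)),.1855) for p in((340,465),(488,487))]; hs=[ray(S,c(p,(140,220)),.1855) for p in((407,196),(417,92))]
print(ht,hs)
print([ray(T,c(p,(100,60)),.201) for p in((505,390),(510,402),(130,350))],[ray(S,c(p,(140,220)),.201) for p in((335,62),(352,62))])
# bystanders roughly
print('jars',ray(T,(346,261),.095),ray(T,(370,163),.13),'env',ray(T,(435,290),.02))
E
```

```text
0.10600621025465146 [0.71225609 0.0901079 ] [[-0.0, -0.9], [-0.9, 1.7], [0.1, 0.7], [0.8, -1.5]]
0.11270465370646164 [0.71276571 0.08941423] [[-4.0, -1.1], [-0.5, -0.0], [0.8, 0.6], [3.7, 0.5]]
[array([0.64262751, 0.0793908 , 0.1855    ]), array([ 0.62855147, -0.00134867,  0.1855    ])] [array([0.6406321 , 0.08507168, 0.1855    ]), array([0.63015531, 0.00373663, 0.1855    ])]
[array([ 0.67835867, -0.01237702,  0.201     ]), array([ 0.67159824, -0.0150577 ,  0.201     ]), array([0.70544757, 0.191534  , 0.201     ])] [array([ 0.68260519, -0.01383102,  0.201     ]), array([ 0.67146312, -0.01288028,  0.201     ])]
jars [ 0.45781161 -0.27510436  0.095     ] [ 0.67774461 -0.33480048  0.13      ] env [ 0.39047527 -0.49421468  0.02      ]
```

```bash
cat >> h.py <<'E'
H=np.array([.7069,.1980]); CY=.107
def bar(ang,inw=0.,along=0.):  # world xy of a point near the bar, door yaw
    y=CY-ang; R=np.array([[np.cos(y),-np.sin(y)],[np.sin(y),np.cos(y)]]); return H+R@np.array([-.048+inw,-.165+along]), y
def angle_of(p,inw=0.):
    v=np.asarray(p)[:2]-H; return CY-(np.arctan2(v[1],v[0])-np.arctan2(-.165,-.048+inw))
def rel(o,xy,z,yaw):
    p=o["tool_pos"]; y0=o["ee_rot"][2]; d=np.array([xy[0]-p[0],xy[1]-p[1]])
    return [round(v*1000,1) for v in (np.cos(y0)*d[0]+np.sin(y0)*d[1], p[2]-z, -np.sin(y0)*d[0]+np.cos(y0)*d[1])], round(-(yaw-y0),3)
E
python3 - <<'E'
from bench import robot
from h import *
o=robot.get_obs(); print(o["time"],bar(.252)); xy,y=bar(.252,.0025); print(rel(o,xy,.27,y))
E
```

```text
0.2 (array([0.63556247, 0.04166716]), -0.14500000000000002)
([np.float64(-450.2), np.float64(-103.7), np.float64(631.5)], np.float64(-1.205))
```

```bash
python3 -m handwheel '[{"delta_pos":[0,-50,0],"yaw":0},{"delta_pos":[0,-104,0],"yaw":0},{"delta_pos":[-450,-104,631],"yaw":-1.205},{"delta_pos":[-450,-104,631],"yaw":-1.205},{"delta_pos":[-450,-104,631],"yaw":-1.205},{"delta_pos":[-450,-104,631],"yaw":-1.205},{"delta_pos":[-450,-104,631],"yaw":-1.205},{"delta_pos":[-450,-104,631],"yaw":-1.205},{"delta_pos":[-450,-104,631],"yaw":-1.205},{"delta_pos":[-450,-104,631],"yaw":-1.205},{"delta_pos":[-450,-104,631],"yaw":-1.205},{"delta_pos":[-450,-104,631],"yaw":-1.205}]' 174
python3 - <<'E'
from bench import robot
from h import *
o=robot.get_obs(); print(o["time"],o["width"],o["wrist_force"]); xy,y=bar(.252,.0025); print(rel(o,xy,.27,y))
E
```

```text
time: 1.4
tool_pos: [0.455, -0.1624, 0.2696]
ee_rot: [-1.571, -0.0, -0.145]
wrist_force: [1.0, 0.1, -0.1]
width: 0.03
1.4 0.029984022951310713 [ 0.9693539   0.09873082 -0.05455432]
([np.float64(151.7), np.float64(-0.4), np.float64(228.0)], np.float64(0.0))
```

```bash
python3 -m handwheel '[{"delta_pos":[152,0,228],"yaw":0},{"delta_pos":[152,0,228],"yaw":0},{"delta_pos":[152,0,228],"yaw":0},{"delta_pos":[152,0,228],"yaw":0},{"delta_pos":[152,0,228],"yaw":0},{"delta_pos":[152,0,228],"yaw":0},{"delta_pos":[152,0,228],"yaw":0},{"delta_pos":[152,0,228],"yaw":0}]'
python3 - <<'E'
from bench import robot
from h import *
o=robot.get_obs(); print(o["time"],o["width"],o["wrist_force"]); xy,y=bar(.252,.0025); print(rel(o,xy,.27,y))
for n in("scene","top"):
    s=robot.snapshot(n); a=s["image"][:,:,::-1]; a=a[200:365,140:300] if n=="scene" else a[60:210,100:300]
    cv2.imwrite(f"pics/{n}1c.png",cv2.resize(a,None,fx=3.5,fy=3.5,interpolation=cv2.INTER_CUBIC))
E
```

```text
time: 2.2
tool_pos: [0.6372, 0.0395, 0.2687]
ee_rot: [-1.572, 0.002, -0.144]
wrist_force: [0.1, 0.1, 0.7]
width: 0.0302
2.2 0.030152376795070164 [0.11179635 0.10167006 0.70868912]
([np.float64(0.5), np.float64(-1.3), np.float64(2.0)], np.float64(0.001))
```

View pics/scene1c.png

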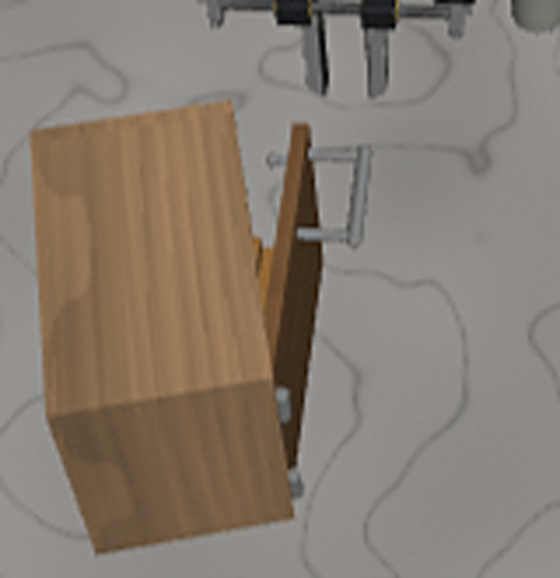

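View pics/top1c.png

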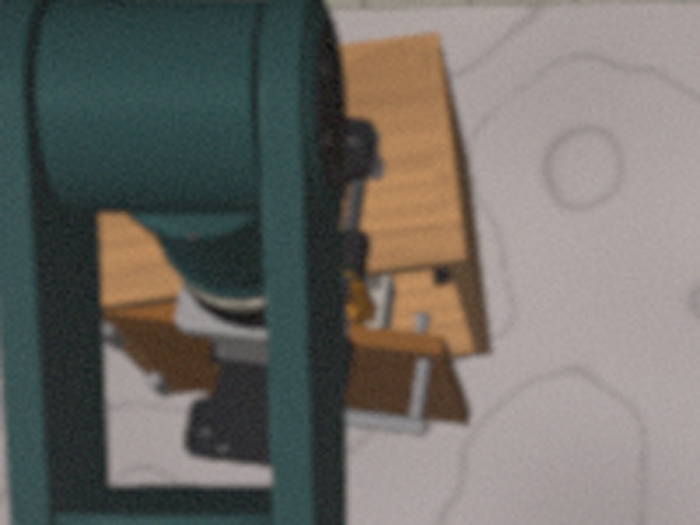

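The scene view shows both fingertips at crop (315,93) and (377,95), above the bar running from (365,150) to (355,240). Next I'll check the arm and camera agreement by projecting the TCP.

Run:
```python
from bench import robot
from h import *
o=robot.get_obs(); S=robot.snapshot("scene"); y=o["ee_rot"][2]; p=o["tool_pos"]; x=np.array([np.cos(y),np.sin(y),0])
b=bar(.252)[0]; u=np.array([-np.sin(y),np.cos(y)])
P=[p,p-.015*x,p+.015*x,p-.0275*x,p+.0275*x,[*(b-.0455*u),.1855],[*(b+.0455*u),.1855]]
print(((proj(S,P)-[140,200]+.5)*3.5).round())
```

```text
[[353. 120.]
 [375. 121.]
 [332. 119.]
 [392. 122.]
 [315. 118.]
 [366. 143.]
 [355. 244.]]
```

Run:
```python
from bench import robot
from h import *
S=robot.snapshot("scene"); o=robot.get_obs(); print(o["tool_pos"],o["time"])
a=S["image"][:,:,::-1][180:345,160:320]; cv2.imwrite("pics/s2.png",cv2.resize(a,None,fx=3.5,fy=3.5,interpolation=cv2.INTER_CUBIC)); print(((proj(S,o["tool_pos"])-[160,180]+.5)*3.5))
```

```text
[0.63686598 0.03812722 0.27034317] 2.4
[[283.32984838 189.03284434]]
```

View pics/s2.png

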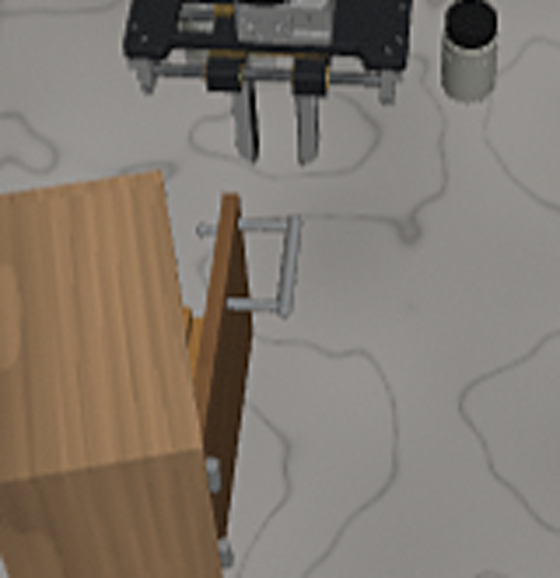

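```bash
python3 - <<'E'
from bench import robot
from h import *
S=robot.snapshot("scene");T=robot.snapshot("top")
p=np.array([.1204,-.5360,.1658]); y=-1.35;x=np.array([np.cos(y),np.sin(y),0])
for q in(p,p-.047*x,p+.047*x): print(proj(S,q),proj(T,q))
q=robot.get_obs()["tool_pos"]; b=proj(S,q)
for d in np.eye(3)*.01: print(proj(S,q+d)-b)
print(robot.get_obs()["tool_pos"])
R=cv2.Rodrigues(S["rvec"])[0];print(-R.T@S["tvec"])
E
python3 - <<'E'
import cv2
a=cv2.imread("pics/scene0.png")[30:130,340:460]; cv2.imwrite("pics/s0f.png",cv2.resize(a,None,fx=5,fy=5,interpolation=cv2.INTER_CUBIC))
a=cv2.imread("pics/top0.png")[340:420,440:560]; cv2.imwrite("pics/t0f.png",cv2.resize(a,None,fx=5,fy=5,interpolation=cv2.INTER_CUBIC))
E
```

```text
[[386.29291328 108.08868818]] [[485.01476532 420.83360704]]
[[392.44658093 116.66834532]] [[462.84040974 426.51491947]]
[[380.33755307  99.78551815]] [[507.13790357 415.16541705]]
[[-4.05125888  0.27347971]]
[[0.1891718 3.2199879]]
[[-0.18874221 -2.48309785]]
[0.63697318 0.03831575 0.27036745]
[0.62637075 0.81863113 1.2821213 ]
```

View pics/s0f.png

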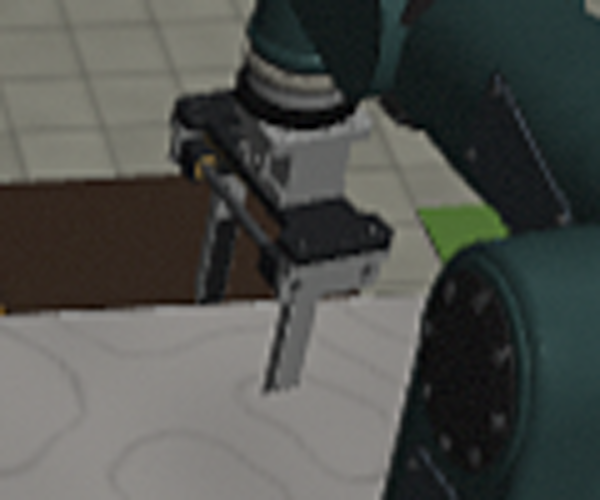

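View pics/t0f.png

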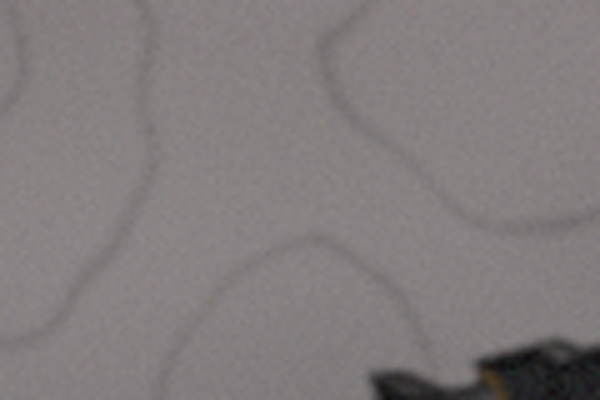

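Run:
```python
from bench import robot
from h import *
S=robot.snapshot("scene");T=robot.snapshot("top")
print('jar',ray(S,(294.5,186),.095),ray(T,(346,261),.095)); print('big',ray(S,(224,170),.13),ray(T,(370,163),.13))
print('base',proj(S,[[0,0,0],[0,0,.03],[.08,0,0],[0,.08,0],[-.08,0,0],[0,-.08,0]]).round())
R=cv2.Rodrigues(T["rvec"])[0];print(-R.T@T["tvec"])
cv2.imwrite("pics/t3.png",T["image"][:,:,::-1]);cv2.imwrite("pics/s3.png",S["image"][:,:,::-1])
print(robot.get_obs()["joint_positions"])
```

```text
jar [ 0.46142632 -0.27002537  0.095     ] [ 0.45781161 -0.27510436  0.095     ]
big [ 0.67786185 -0.32412469  0.13      ] [ 0.67774461 -0.33480048  0.13      ]
base [[457. 264.]
 [460. 258.]
 [431. 266.]
 [466. 287.]
 [483. 262.]
 [449. 243.]]
[ 0.35516319 -0.12748003  1.30814546]
[-2.81471113e-02  2.97296569e-01  9.22372685e-01 -1.10529562e-04
  1.92114223e+00  1.17948099e-01]
```

View pics/s3.png

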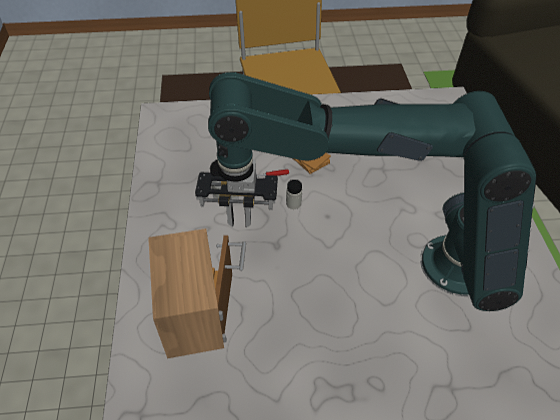

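View pics/t3.png

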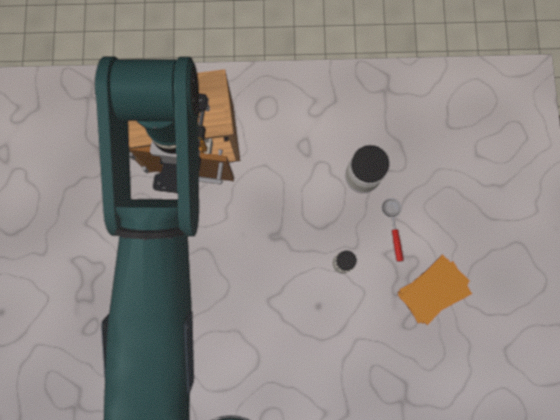

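Run:
```python
from bench import robot
from h import *
S=robot.snapshot("scene");T=robot.snapshot("top")
p=robot.get_obs()["tool_pos"]; y=robot.get_obs()["ee_rot"][2]; x=np.array([np.cos(y),np.sin(y),0])
for h in(0,.04,.08,.1,.13,.17,.2): print(h,proj(T,[p+[0,0,h]]).round(),proj(S,[p+[0,0,h]]).round(), proj(T,[p+[0,0,h]+.0885*x,p+[0,0,h]-.0885*x]).round().tolist())
for n,s,(v0,v1,u0,u1) in(("S",S,(100,240,180,300)),("T",T,(50,200,90,240))):
    cv2.imwrite(f"pics/z{n}.png",cv2.resize(s["image"][v0:v1,u0:u1,::-1],None,fx=4,fy=4,interpolation=cv2.INTER_CUBIC))
```

```text
0 [[197. 168.]] [[240. 234.]] [[204.0, 126.0], [190.0, 211.0]]
0.04 [[194. 162.]] [[240. 224.]] [[201.0, 119.0], [187.0, 207.0]]
0.08 [[190. 157.]] [[239. 213.]] [[197.0, 112.0], [183.0, 203.0]]
0.1 [[188. 154.]] [[238. 208.]] [[196.0, 108.0], [181.0, 201.0]]
0.13 [[185. 149.]] [[238. 199.]] [[193.0, 102.0], [178.0, 197.0]]
0.17 [[181. 142.]] [[237. 187.]] [[189.0, 93.0], [173.0, 192.0]]
0.2 [[178. 136.]] [[236. 178.]] [[186.0, 86.0], [169.0, 188.0]]
```

View pics/zS.png

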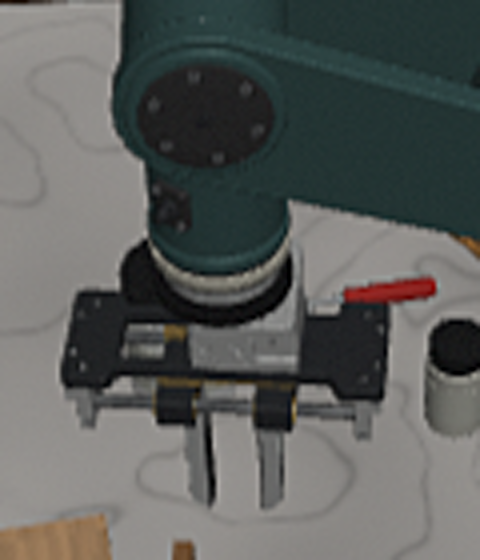

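View pics/zT.png

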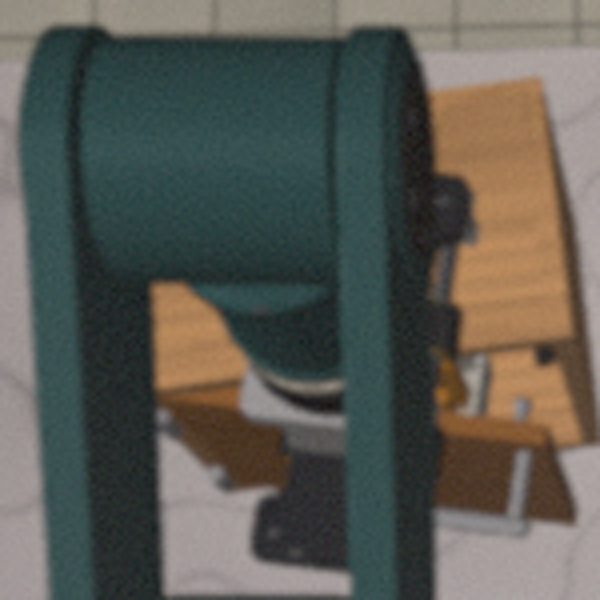

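Plate and rod features match the reported pose in x and y in both views. The visible fingertips, at scene (239,226) against a predicted (240,235), look about 35 mm higher than the reported TCP. I'll descend in stages and check depth by eye.

```bash
python3 -m handwheel '[{"delta_pos":[0,30,0],"yaw":0},{"delta_pos":[0,60,0],"yaw":0},{"delta_pos":[0,80,0],"yaw":0},{"delta_pos":[0,80,0],"yaw":0},{"delta_pos":[0,80,0],"yaw":0}]'
python3 - <<'E'
from bench import robot
from h import *
o=robot.get_obs(); xy,y=bar(.252,.0025); print(o["wrist_force"],o["tool_pos"],rel(o,xy,.19,y))
S=robot.snapshot("scene");print(proj(S,[o["tool_pos"]])) 
cv2.imwrite(f"pics/s4.png",cv2.resize(S["image"][170:290,180:300,::-1],None,fx=4,fy=4,interpolation=cv2.INTER_CUBIC))
E
```

```text
time: 3.2
tool_pos: [0.6374, 0.0393, 0.1898]
ee_rot: [-1.571, 0.0, -0.145]
wrist_force: [1.0, 0.1, 0.6]
width: 0.0299
[1.03242375 0.14086759 0.59628487] [0.63735165 0.03932071 0.18982658] ([np.float64(0.4), np.float64(-0.2), np.float64(2.1)], np.float64(-0.0))
[[241.72460505 252.85106893]]
```

View pics/s4.png

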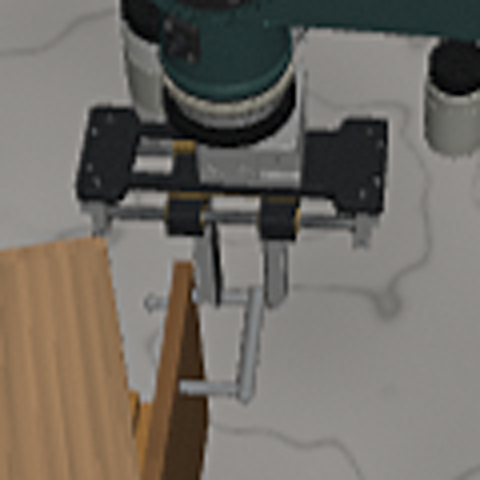

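Run:
```python
from bench import robot
from h import *
S=robot.snapshot("scene");T=robot.snapshot("top")
def M(s): return np.array([[s["fx"],0,s["cx"]],[0,s["fy"],s["cy"]],[0,0,1]])@np.hstack([cv2.Rodrigues(s["rvec"])[0],s["tvec"].reshape(3,1)])
c=[((276,200),(154,189)),((199,172.5),(207.5,96)),((257.5,292),(0,0))][:2]
Q=[]
for a,b in c:
    X=cv2.triangulatePoints(M(S),M(T),np.array(a,float).reshape(2,1),np.array(b,float).reshape(2,1)).ravel(); X=X[:3]/X[3]; Q.append(X); print(X, proj(S,[X])-a,proj(T,[X])-b)
print("mid",(Q[0]+Q[1])/2, np.linalg.norm(Q[0]-Q[1]))
# sanity: handle -y end and roof front right corner
for a,b in (((140+417/4,220+92/4),(100+488/4,60+487/4)),((140+265/4,220+35/4),(100+532/4,60+298/4)),((140+407/4,220+196/4),(100+340/4,60+465/4))):
    X=cv2.triangulatePoints(M(S),M(T),np.array(a,float).reshape(2,1),np.array(b,float).reshape(2,1)).ravel(); X=X[:3]/X[3]; print(X, (proj(S,[X])-a).round(1),(proj(T,[X])-b).round(1))
```

```text
[0.55495089 0.08395315 0.44035494] [[-0.42493317 -0.10681845]] [[-0.13413902  0.51754449]]
[ 0.71831048 -0.00693098  0.44549266] [[0.82376454 0.31201778]] [[ 0.24811903 -1.05953419]]
mid [0.63663069 0.03851109 0.4429238 ] 0.18700983145932845
[ 0.62947968 -0.00118455  0.17723328] [[-0.1 -0. ]] [[-0.   0.1]]
[ 0.72563138 -0.02928287  0.21283779] [[0.3 0.1]] [[ 0.1 -0.3]]
[0.6417746  0.08041724 0.17794515] [[-0.8 -0.2]] [[-0.2  0.9]]
```

Run:
```python
from bench import robot
from h import *
S=robot.snapshot("scene");o=robot.get_obs();print(o["tool_pos"])
for uv in((248.5,246.5),(232.5,246)):
    for z in(.19,.2,.21,.22,.23,.24): print(uv,z,ray(S,uv,z)[:2].round(4))
```

```text
[0.63838699 0.03935593 0.19175725]
(248.5, 246.5) 0.19 [0.6187 0.0207]
(248.5, 246.5) 0.2 [0.6188 0.028 ]
(248.5, 246.5) 0.21 [0.6189 0.0353]
(248.5, 246.5) 0.22 [0.619  0.0426]
(248.5, 246.5) 0.23 [0.619  0.0499]
(248.5, 246.5) 0.24 [0.6191 0.0572]
(232.5, 246) 0.19 [0.6603 0.0155]
(232.5, 246) 0.2 [0.66   0.0229]
(232.5, 246) 0.21 [0.6597 0.0302]
(232.5, 246) 0.22 [0.6594 0.0376]
(232.5, 246) 0.23 [0.6591 0.0449]
(232.5, 246) 0.24 [0.6588 0.0523]
```

Triangulating the plate corners puts the hand at (0.6366, 0.0385), so x and y are right; only the fingertips look about 30 mm short of the stated TCP. A reported z of 0.138 straddles the bar either way and still clears the roof. I'll descend to that.

```bash
python3 -m handwheel '[{"delta_pos":[0,10,2],"yaw":0},{"delta_pos":[0,20,2],"yaw":0},{"delta_pos":[0,25,2],"yaw":0}]'; python3 -m handwheel '[{"delta_pos":[0,10,0],"yaw":0},{"delta_pos":[0,20,0],"yaw":0},{"delta_pos":[0,27,0],"yaw":0},{"delta_pos":[0,27,0],"yaw":0}]'
python3 - <<'E'
from bench import robot
from h import *
o=robot.get_obs(); xy,y=bar(.252,.0025); print(o["wrist_force"],o["tool_pos"],rel(o,xy,.138,y))
S=robot.snapshot("scene");print(proj(S,[o["tool_pos"]])) 
cv2.imwrite(f"pics/s5.png",cv2.resize(S["image"][180:290,180:300,::-1],None,fx=5,fy=5,interpolation=cv2.INTER_CUBIC))
E
```

```text
time: 3.7
tool_pos: [0.6369, 0.0415, 0.1625]
ee_rot: [-1.571, 0.003, -0.145]
wrist_force: [0.0, -0.5, -0.8]
width: 0.03
time: 4.1
tool_pos: [0.6367, 0.0414, 0.1354]
ee_rot: [-1.571, 0.003, -0.145]
wrist_force: [-0.6, 0.8, -0.4]
width: 0.0297
[-0.58191269  0.75860552 -0.42253749] [0.63671936 0.04137489 0.1354453 ] ([np.float64(1.3), np.float64(-2.6), np.float64(0.1)], np.float64(-0.0))
[[242.90364672 265.3065248 ]]
```

View pics/s5.png

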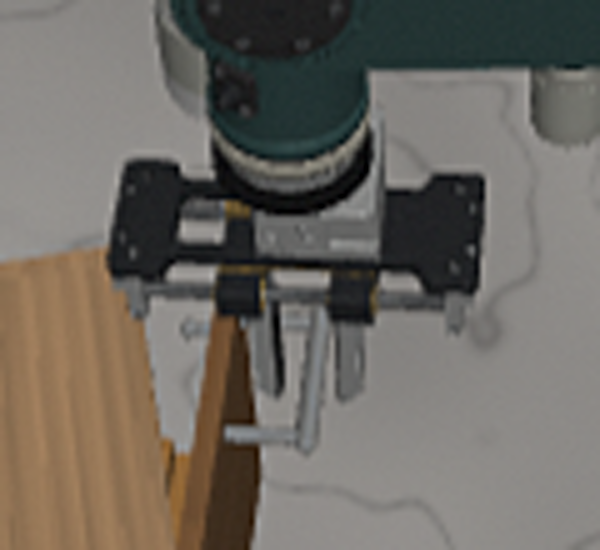

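The fingers now straddle the bar: inner finger at crop (270,390), bar at (313,350), outer finger at (350,395), with near-zero force. I'll work out the pushing waypoints.

```bash
cat > wp.py <<'E'
import sys
from bench import robot
from h import *
o=robot.get_obs(); inw=float(sys.argv[1])
print("t",round(o["time"],2),"F",o["wrist_force"].round(1),"w",round(o["width"]*1000,1),"pos",o["tool_pos"].round(4),"yaw",round(o["ee_rot"][2],3),"ang_if_contact",round(angle_of(o["tool_pos"],inw),3))
for a in map(float,sys.argv[2:]):
    xy,y=bar(a,inw); print(a,*rel(o,xy,.138,y))
E
python3 wp.py .0095 .25 .22 .19 .16 .13 .12
```

```text
t 4.15 F [-0.1  0.2  0.5] w 30.1 pos [0.6372 0.0414 0.1365] yaw -0.145 ang_if_contact 0.296
0.25 [np.float64(8.1), np.float64(-1.5), np.float64(-0.0)] -0.002
0.22 [np.float64(13.1), np.float64(-1.5), np.float64(-1.1)] -0.032
0.19 [np.float64(18.1), np.float64(-1.5), np.float64(-2.0)] -0.062
0.16 [np.float64(23.1), np.float64(-1.5), np.float64(-2.8)] -0.092
0.13 [np.float64(28.2), np.float64(-1.5), np.float64(-3.4)] -0.122
0.12 [np.float64(29.9), np.float64(-1.5), np.float64(-3.6)] -0.132
```

```bash
python3 -m handwheel '[{"delta_pos":[4,0,0],"yaw":0},{"delta_pos":[8,0,0],"yaw":0},{"delta_pos":[11,0,-0.5],"yaw":-0.02},{"delta_pos":[14,0,-1],"yaw":-0.04},{"delta_pos":[17,0,-2],"yaw":-0.055},{"delta_pos":[20,0,-2.5],"yaw":-0.075},{"delta_pos":[23,0,-3],"yaw":-0.09},{"delta_pos":[25,0,-3],"yaw":-0.105},{"delta_pos":[27,0,-3.5],"yaw":-0.115},{"delta_pos":[28,0,-3.5],"yaw":-0.12},{"delta_pos":[28,0,-3.5],"yaw":-0.12}]'
python3 wp.py .0095 .13 .12 .11 .10 .09 .08 .07
python3 - <<'E'
from bench import robot
from h import *
S=robot.snapshot("scene")
cv2.imwrite(f"pics/s6.png",cv2.resize(S["image"][180:290,180:300,::-1],None,fx=5,fy=5,interpolation=cv2.INTER_CUBIC))
E
```

```text
time: 5.25
tool_pos: [0.6652, 0.0338, 0.1374]
ee_rot: [-1.571, -0.0, -0.025]
wrist_force: [-0.1, 0.1, -0.0]
width: 0.0296
t 5.25 F [-0.1  0.1 -0. ] w 29.6 pos [0.6652 0.0338 0.1374] yaw -0.025 ang_if_contact 0.127
0.13 [np.float64(-0.6), np.float64(-0.6), np.float64(0.1)] -0.002
0.12 [np.float64(1.1), np.float64(-0.6), np.float64(-0.2)] -0.012
0.11 [np.float64(2.8), np.float64(-0.6), np.float64(-0.6)] -0.022
0.1 [np.float64(4.4), np.float64(-0.6), np.float64(-0.9)] -0.032
0.09 [np.float64(6.1), np.float64(-0.6), np.float64(-1.2)] -0.042
0.08 [np.float64(7.7), np.float64(-0.6), np.float64(-1.6)] -0.052
0.07 [np.float64(9.4), np.float64(-0.6), np.float64(-1.8)] -0.062
```

View pics/s6.png

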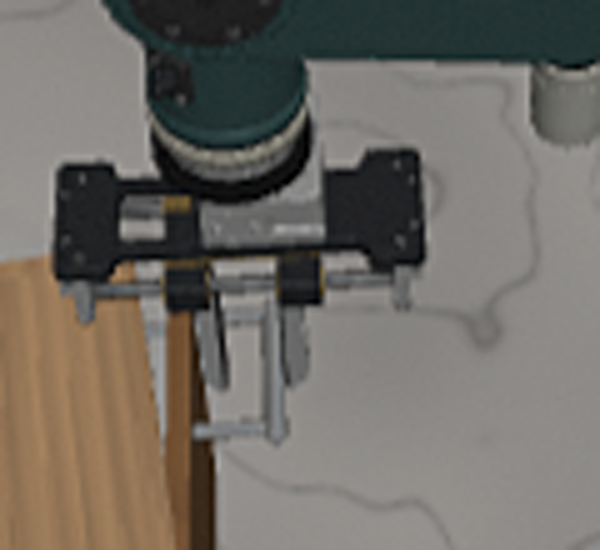

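The door followed the outer finger in, with the bar against it at crop (275,370). From here I'll use small steps and watch the force.

```bash
python3 -m handwheel '[{"delta_pos":[1,0,-0.2],"yaw":-0.006},{"delta_pos":[2,0,-0.4],"yaw":-0.012}]'; python3 -m handwheel '[{"delta_pos":[1,0,-0.2],"yaw":-0.006},{"delta_pos":[2,0,-0.4],"yaw":-0.012}]'; python3 wp.py .0095
```

```text
time: 5.5
tool_pos: [0.6668, 0.0335, 0.1375]
ee_rot: [-1.571, 0.0, -0.012]
wrist_force: [-1.3, -0.2, 0.3]
width: 0.0298
time: 5.7
tool_pos: [0.6689, 0.0329, 0.1375]
ee_rot: [-1.571, 0.0, -0.001]
wrist_force: [-0.7, 0.1, -0.3]
width: 0.0302
t 5.7 F [-0.7  0.1 -0.3] w 30.2 pos [0.6689 0.0329 0.1375] yaw -0.001 ang_if_contact 0.104
```

```bash
python3 -m handwheel '[{"delta_pos":[1,0,-0.2],"yaw":-0.006},{"delta_pos":[1,0,-0.2],"yaw":-0.006}]'|grep force; python3 -m handwheel '[{"delta_pos":[1,0,-0.2],"yaw":-0.006},{"delta_pos":[1,0,-0.2],"yaw":-0.006}]'|grep force; python3 wp.py .0095
```

```text
wrist_force: [0.6, 0.2, -0.5]
wrist_force: [-0.1, 0.1, -0.6]
t 6.1 F [-0.1  0.1 -0.6] w 29.8 pos [0.671  0.0326 0.1375] yaw 0.011 ang_if_contact 0.091
```

```bash
python3 -m handwheel '[{"delta_pos":[1,0,-0.2],"yaw":-0.006},{"delta_pos":[1,0,-0.2],"yaw":-0.006}]'|grep force; python3 wp.py .0095
```

```text
wrist_force: [0.5, 0.5, 0.7]
t 6.3 F [0.5 0.5 0.7] w 29.7 pos [0.672  0.0324 0.1375] yaw 0.017 ang_if_contact 0.085
```

```bash
python3 -m handwheel '[{"delta_pos":[1,0,-0.2],"yaw":-0.006},{"delta_pos":[1,0,-0.2],"yaw":-0.006}]'|grep force; python3 wp.py .0095
```

```text
wrist_force: [-0.6, -0.9, -0.4]
t 6.5 F [-0.6 -0.9 -0.4] w 29.5 pos [0.6731 0.0321 0.1376] yaw 0.023 ang_if_contact 0.079
```

```bash
python3 -m handwheel '[{"delta_pos":[1,0,-0.2],"yaw":-0.006},{"delta_pos":[1,0,-0.2],"yaw":-0.006}]'|grep force; python3 wp.py .0095
```

```text
wrist_force: [-0.5, -0.9, -0.1]
t 6.7 F [-0.5 -0.9 -0.1] w 29.5 pos [0.674  0.032  0.1375] yaw 0.029 ang_if_contact 0.073
```

```bash
python3 -m handwheel '[{"delta_pos":[1,0,-0.2],"yaw":-0.006},{"delta_pos":[1,0,-0.2],"yaw":-0.006}]'|grep force; python3 wp.py .0095
```

```text
wrist_force: [-0.4, -0.2, 1.2]
t 6.9 F [-0.4 -0.2  1.2] w 29.6 pos [0.675  0.0318 0.1375] yaw 0.035 ang_if_contact 0.067
```

```bash
python3 -m handwheel '[{"delta_pos":[1,0,-0.2],"yaw":-0.006},{"delta_pos":[1,0,-0.2],"yaw":-0.006}]'|grep force; python3 wp.py .0095
```

```text
wrist_force: [0.2, -0.1, -0.2]
t 7.1 F [ 0.2 -0.1 -0.2] w 30.4 pos [0.6761 0.0317 0.1376] yaw 0.041 ang_if_contact 0.061
```

```bash
python3 -m handwheel '[{"delta_pos":[1,0,-0.2],"yaw":-0.006},{"delta_pos":[1,0,-0.2],"yaw":-0.006}]'|grep force; python3 wp.py .0095
```

```text
wrist_force: [-1.0, -0.3, 0.3]
t 7.3 F [-1.  -0.3  0.3] w 30.0 pos [0.6771 0.0315 0.1375] yaw 0.047 ang_if_contact 0.055
```

```bash
python3 -m handwheel '[{"delta_pos":[1,0,-0.2],"yaw":-0.006},{"delta_pos":[1,0,-0.2],"yaw":-0.006}]'|grep force; python3 wp.py .0095
```

```text
wrist_force: [0.3, -0.6, -0.4]
t 7.5 F [ 0.3 -0.6 -0.4] w 30.2 pos [0.6781 0.0313 0.1375] yaw 0.053 ang_if_contact 0.049
```

```bash
python3 -m handwheel '[{"delta_pos":[1,0,-0.2],"yaw":-0.006},{"delta_pos":[1,0,-0.2],"yaw":-0.006}]'|grep force; python3 wp.py .0095
```

```text
wrist_force: [-0.7, -0.4, 0.3]
t 7.7 F [-0.7 -0.4  0.3] w 29.8 pos [0.6791 0.0312 0.1375] yaw 0.059 ang_if_contact 0.043
```

```bash
python3 -m handwheel '[{"delta_pos":[1,0,-0.2],"yaw":-0.006},{"delta_pos":[1,0,-0.2],"yaw":-0.006}]'|grep force; python3 wp.py .0095
```

```text
wrist_force: [-0.6, 0.2, -0.0]
t 7.9 F [-0.6  0.2 -0. ] w 29.9 pos [0.6801 0.0311 0.1375] yaw 0.065 ang_if_contact 0.037
```

Run:
```python
from bench import robot
from h import *
S=robot.snapshot("scene");T=robot.snapshot("top")
cv2.imwrite(f"pics/s7.png",cv2.resize(S["image"][210:330,180:280,::-1],None,fx=5,fy=5,interpolation=cv2.INTER_CUBIC))
cv2.imwrite(f"pics/t7.png",cv2.resize(T["image"][90:200,120:250,::-1],None,fx=5,fy=5,interpolation=cv2.INTER_CUBIC))
```

```text
(no output)
```

View pics/s7.png

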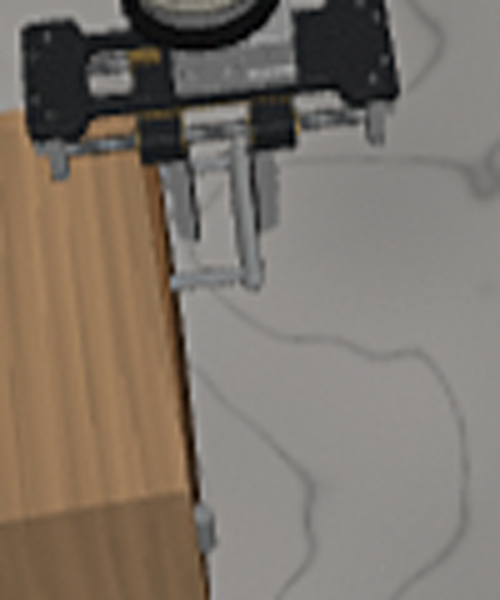

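View pics/t7.png

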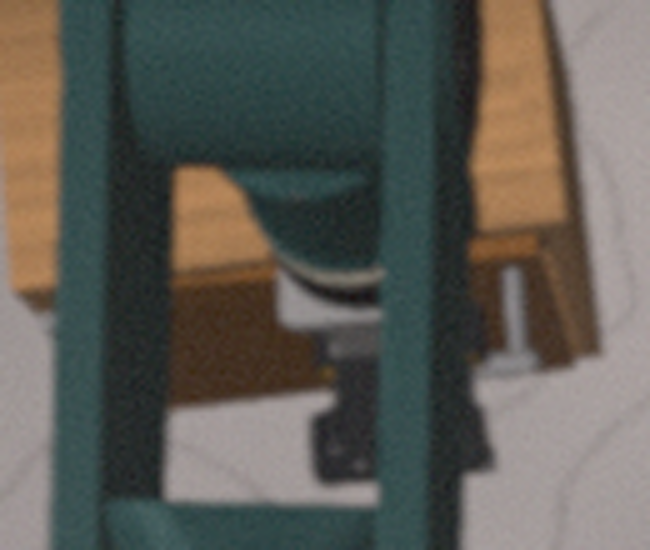

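The door is almost flush and the bar still rests against the outer finger at crop (250,200). I'll keep going.

```bash
python3 -m handwheel '[{"delta_pos":[1,0,-0.2],"yaw":-0.006},{"delta_pos":[1,0,-0.2],"yaw":-0.006}]'|grep force; python3 wp.py .0095
```

```text
wrist_force: [-0.2, 0.1, 0.4]
t 8.2 F [-0.2  0.1  0.4] w 29.6 pos [0.6811 0.031  0.1375] yaw 0.071 ang_if_contact 0.031
```

```bash
python3 -m handwheel '[{"delta_pos":[1,0,-0.2],"yaw":-0.006},{"delta_pos":[1,0,-0.2],"yaw":-0.006}]'|grep force; python3 wp.py .0095
```

```text
wrist_force: [-0.4, -0.3, 0.5]
t 8.4 F [-0.4 -0.3  0.5] w 29.8 pos [0.6821 0.0308 0.1375] yaw 0.077 ang_if_contact 0.025
```

```bash
python3 -m handwheel '[{"delta_pos":[1,0,-0.2],"yaw":-0.006},{"delta_pos":[1,0,-0.2],"yaw":-0.006}]'|grep force; python3 wp.py .0095
```

```text
wrist_force: [-0.1, 0.9, -0.1]
t 8.6 F [-0.1  0.9 -0.1] w 30.2 pos [0.6831 0.0307 0.1375] yaw 0.083 ang_if_contact 0.019
```

```bash
python3 -m handwheel '[{"delta_pos":[1,0,-0.2],"yaw":-0.006},{"delta_pos":[1,0,-0.2],"yaw":-0.006}]'|grep force; python3 wp.py .0095
```

```text
wrist_force: [0.3, -0.6, 0.1]
t 8.8 F [ 0.3 -0.6  0.1] w 29.8 pos [0.6841 0.0306 0.1375] yaw 0.089 ang_if_contact 0.013
```

```bash
python3 -m handwheel '[{"delta_pos":[1,0,-0.2],"yaw":-0.006},{"delta_pos":[1,0,-0.2],"yaw":-0.006}]'|grep force; python3 wp.py .0095
```

```text
wrist_force: [0.3, 0.0, 0.2]
t 9.0 F [0.3 0.  0.2] w 29.8 pos [0.6851 0.0305 0.1375] yaw 0.095 ang_if_contact 0.007
```

```bash
python3 -m handwheel '[{"delta_pos":[1,0,-0.2],"yaw":-0.006},{"delta_pos":[1,0,-0.2],"yaw":-0.006}]'|grep force; python3 wp.py .0095
```

```text
wrist_force: [0.6, -0.2, 0.2]
t 9.2 F [ 0.6 -0.2  0.2] w 29.8 pos [0.6862 0.0304 0.1375] yaw 0.101 ang_if_contact 0.001
```

Run:
```python
from bench import robot
from h import *
S=robot.snapshot("scene");T=robot.snapshot("top")
cv2.imwrite(f"pics/s8.png",cv2.resize(S["image"][210:330,180:280,::-1],None,fx=5,fy=5,interpolation=cv2.INTER_CUBIC))
cv2.imwrite(f"pics/t8.png",cv2.resize(T["image"][90:200,120:250,::-1],None,fx=5,fy=5,interpolation=cv2.INTER_CUBIC))
for a in (.06,.03,0,-.03,-.06):
    b,y=bar(a); u=np.array([-np.sin(y),np.cos(y)]); n=np.array([np.cos(y),np.sin(y)])
    e=H-.214*u-.006*n; e2=H-.214*u+.006*n
    print(a,((proj(T,[[*(b-.0455*u),.18],[*e,.201],[*e2,.201]])-[120,90]+.5)*5).round().tolist(),((proj(S,[[*(b-.0455*u),.1855],[*(b+.0455*u),.1855]])-[180,210]+.5)*5).round().tolist())
```

```text
0.06 [[542.0, 372.0], [540.0, 265.0], [539.0, 239.0]] [[247.0, 143.0], [262.0, 285.0]]
0.03 [[544.0, 358.0], [540.0, 251.0], [537.0, 225.0]] [[235.0, 142.0], [254.0, 283.0]]
0 [[546.0, 344.0], [539.0, 237.0], [536.0, 211.0]] [[223.0, 142.0], [247.0, 282.0]]
-0.03 [[547.0, 330.0], [537.0, 223.0], [533.0, 197.0]] [[211.0, 142.0], [240.0, 281.0]]
-0.06 [[548.0, 316.0], [535.0, 209.0], [531.0, 183.0]] [[199.0, 142.0], [232.0, 280.0]]
```

View pics/s8.png

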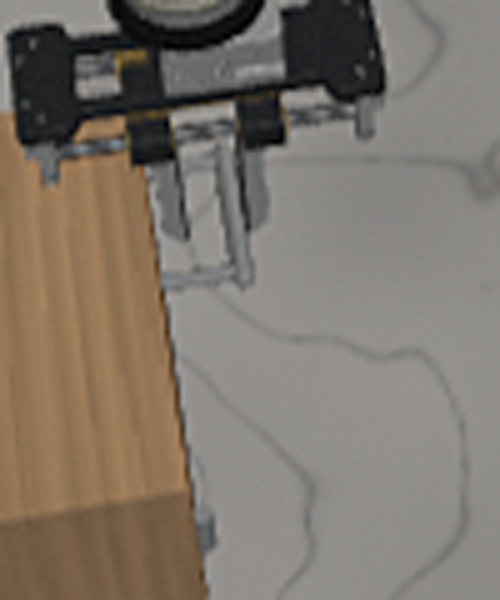

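View pics/t8.png

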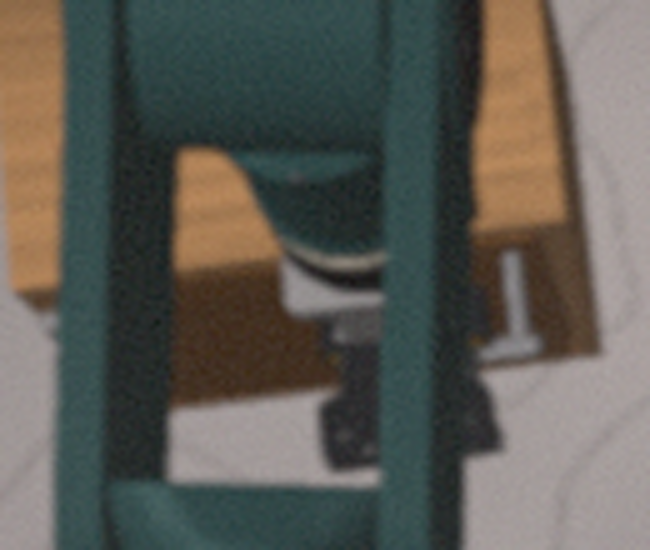

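In the top view the bar's end at crop (540,344) puts the door at about 0 rad, and it is still following the finger. So home lies on the inner side, and I'll go on in finer steps.

```bash
python3 -m handwheel '[{"delta_pos":[0.5,0,-0.1],"yaw":-0.003},{"delta_pos":[1,0,-0.2],"yaw":-0.006}]'|grep force; python3 wp.py .0095
```

```text
wrist_force: [-1.5, 0.1, -0.4]
t 9.5 F [-1.5  0.1 -0.4] w 29.9 pos [0.6868 0.0303 0.1375] yaw 0.107 ang_if_contact -0.003
```

```bash
python3 -m handwheel '[{"delta_pos":[0.5,0,-0.1],"yaw":-0.003},{"delta_pos":[1,0,-0.2],"yaw":-0.006}]'|grep force; python3 wp.py .0095
```

```text
wrist_force: [-3.4, 0.6, 0.2]
t 9.7 F [-3.4  0.6  0.2] w 30.3 pos [0.6872 0.0303 0.1375] yaw 0.113 ang_if_contact -0.006
```

```bash
python3 -m handwheel '[{"delta_pos":[1,0,-0.2],"yaw":0}]'|grep force; python3 wp.py .0095
```

```text
wrist_force: [-6.9, 1.2, 2.1]
t 9.8 F [-6.9  1.2  2.1] w 30.0 pos [0.6876 0.0302 0.1374] yaw 0.113 ang_if_contact -0.008
```

```bash
python3 -m handwheel '[{"delta_pos":[1,0,-0.2],"yaw":0}]'|grep force; python3 wp.py .0095
```

```text
wrist_force: [-7.4, -0.6, 2.4]
t 9.9 F [-7.4 -0.6  2.4] w 30.1 pos [0.6879 0.0301 0.1374] yaw 0.113 ang_if_contact -0.009
```

```bash
python3 -m handwheel '[{"delta_pos":[1,0,0],"yaw":0}]'|grep force; python3 wp.py .0095
```

```text
wrist_force: [-9.3, -0.7, 2.8]
t 10.0 F [-9.3 -0.7  2.8] w 29.4 pos [0.6881 0.0301 0.1373] yaw 0.113 ang_if_contact -0.011
```

```bash
python3 -m handwheel '[{"delta_pos":[1,0,0],"yaw":0}]'|grep force; python3 wp.py .0095
```

```text
wrist_force: [-12.3, -0.2, 2.9]
t 10.1 F [-12.3  -0.2   2.9] w 30.0 pos [0.6883 0.0301 0.1373] yaw 0.113 ang_if_contact -0.012
```

```bash
python3 -m handwheel '[{"delta_pos":[1,0,0],"yaw":0}]'|grep force; python3 wp.py .0095
```

```text
wrist_force: [-13.6, -1.0, 4.0]
t 10.2 F [-13.6  -1.    4. ] w 30.0 pos [0.6885 0.03   0.1372] yaw 0.113 ang_if_contact -0.013
```

```bash
python3 -m handwheel '[{"delta_pos":[0.5,0,0],"yaw":0}]'|grep force; python3 wp.py .0095
```

```text
wrist_force: [-12.3, -1.0, 4.0]
t 10.3 F [-12.3  -1.    4. ] w 30.0 pos [0.6886 0.0299 0.1372] yaw 0.113 ang_if_contact -0.014
```

```bash
python3 -m handwheel '[{"delta_pos":[0,0,0],"yaw":0}]'|grep force; python3 wp.py .0095
```

```text
wrist_force: [-13.7, -0.5, 4.3]
t 10.4 F [-13.7  -0.5   4.3] w 29.9 pos [0.6886 0.0299 0.1372] yaw 0.113 ang_if_contact -0.014
```

```bash
python3 -m handwheel '[{"delta_pos":[0.6,0,0],"yaw":0}]'|grep force; python3 wp.py .0095
```

```text
wrist_force: [-14.0, -2.1, 3.7]
t 10.5 F [-14.   -2.1   3.7] w 30.0 pos [0.6889 0.0299 0.1372] yaw 0.113 ang_if_contact -0.016
```

```bash
python3 -m handwheel '[{"delta_pos":[0.5,0,0],"yaw":0}]'|grep force; python3 wp.py .0095
```

```text
wrist_force: [-10.4, -2.3, 3.2]
t 10.6 F [-10.4  -2.3   3.2] w 29.9 pos [0.6899 0.0297 0.1372] yaw 0.112 ang_if_contact -0.021
```

```bash
python3 -m handwheel '[{"delta_pos":[0.5,0,0],"yaw":0}]'|grep force; python3 wp.py .0095
```

```text
wrist_force: [-7.5, -3.1, 2.1]
t 10.7 F [-7.5 -3.1  2.1] w 29.9 pos [0.6916 0.0294 0.1373] yaw 0.112 ang_if_contact -0.032
```

```bash
python3 -m handwheel '[{"delta_pos":[0,0,0],"yaw":0}]'|grep force; python3 wp.py .0095
```

```text
wrist_force: [-9.8, -1.9, 3.1]
t 10.8 F [-9.8 -1.9  3.1] w 30.0 pos [0.692  0.0293 0.1372] yaw 0.112 ang_if_contact -0.034
```

```bash
python3 -m handwheel '[{"delta_pos":[0.5,0,0],"yaw":0}]'|grep force; python3 wp.py .0095
```

```text
wrist_force: [-11.6, -3.0, 3.5]
t 10.9 F [-11.6  -3.    3.5] w 29.8 pos [0.692  0.0293 0.1373] yaw 0.112 ang_if_contact -0.034
```

```bash
python3 -m handwheel '[{"delta_pos":[0.5,0,0],"yaw":0}]'|grep force; python3 wp.py .0095
```

```text
wrist_force: [-12.8, -2.8, 3.1]
t 11.0 F [-12.8  -2.8   3.1] w 30.1 pos [0.6919 0.0293 0.1373] yaw 0.112 ang_if_contact -0.033
```

The door stopped moving while the force rose, so it may already be on its buffer. I'll ease off a little and look before pushing more.

```bash
python3 -m handwheel '[{"delta_pos":[-1,0,0],"yaw":0}]'|grep force; python3 wp.py .0095
python3 - <<'E'
from bench import robot
from h import *
S=robot.snapshot("scene");T=robot.snapshot("top")
cv2.imwrite(f"pics/s9.png",cv2.resize(S["image"][210:330,180:280,::-1],None,fx=5,fy=5,interpolation=cv2.INTER_CUBIC))
cv2.imwrite(f"pics/t9.png",cv2.resize(T["image"][90:200,120:250,::-1],None,fx=5,fy=5,interpolation=cv2.INTER_CUBIC))
E
```

```text
wrist_force: [-8.1, -2.4, 1.9]
t 11.1 F [-8.1 -2.4  1.9] w 29.9 pos [0.692  0.0293 0.1373] yaw 0.112 ang_if_contact -0.034
```

View pics/s9.png

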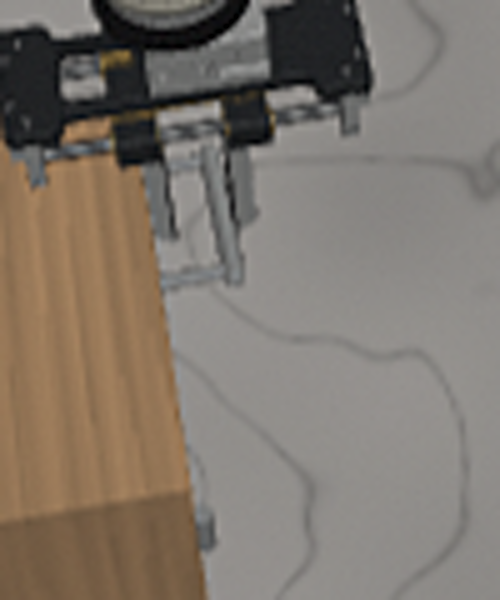

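View pics/t9.png

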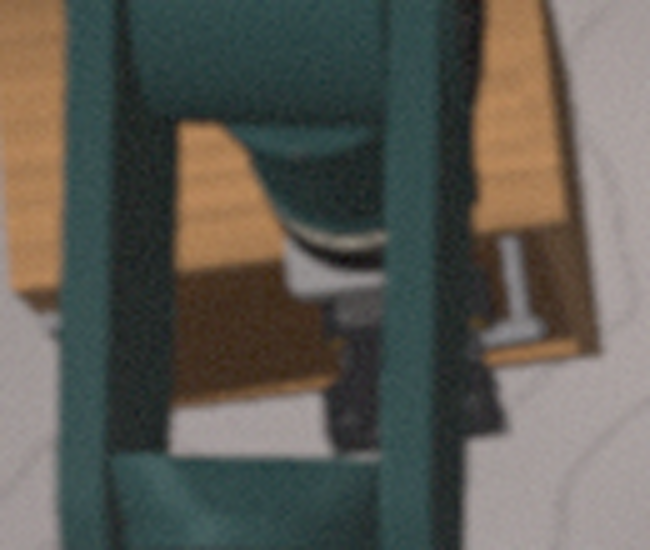

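Force dropped from 12.8 to 8.1 N with the TCP unmoved, so the door is against a stop. The top view agrees: the bar's end has shifted to crop (543,329), about −0.033 rad. I'll back off and see whether the door holds.

```bash
python3 -m handwheel '[{"delta_pos":[-2,0,0],"yaw":0}]'|grep force; python3 wp.py .0095;  python3 -m handwheel '[{"delta_pos":[-2,0,0],"yaw":0},{"delta_pos":[-4,0,0],"yaw":0},{"delta_pos":[-7,0,0],"yaw":0},{"delta_pos":[-7,0,0],"yaw":0}]'|grep force; python3 wp.py .0095
python3 - <<'E'
from bench import robot
from h import *
S=robot.snapshot("scene");T=robot.snapshot("top")
cv2.imwrite(f"pics/s10.png",cv2.resize(S["image"][210:330,180:280,::-1],None,fx=5,fy=5,interpolation=cv2.INTER_CUBIC))
cv2.imwrite(f"pics/t10.png",cv2.resize(T["image"][90:200,120:250,::-1],None,fx=5,fy=5,interpolation=cv2.INTER_CUBIC))
E
```

```text
wrist_force: [-2.7, -1.2, 1.0]
t 11.3 F [-2.7 -1.2  1. ] w 29.7 pos [0.6921 0.0293 0.1373] yaw 0.112 ang_if_contact -0.035
wrist_force: [0.5, -0.7, 0.1]
t 11.7 F [ 0.5 -0.7  0.1] w 30.0 pos [0.6863 0.0298 0.1378] yaw 0.113 ang_if_contact -0.001
```

View pics/s10.png

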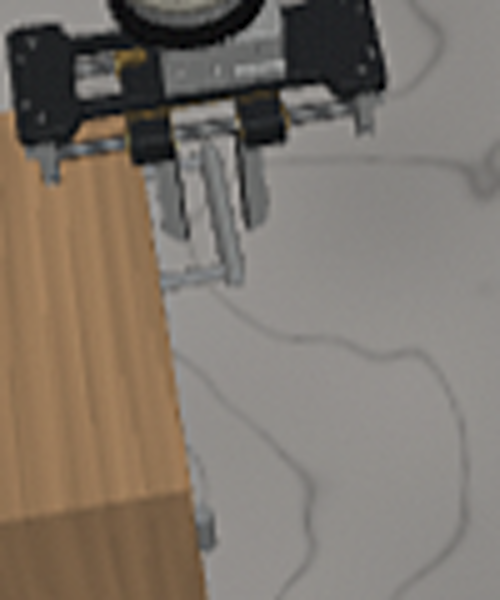

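View pics/t10.png

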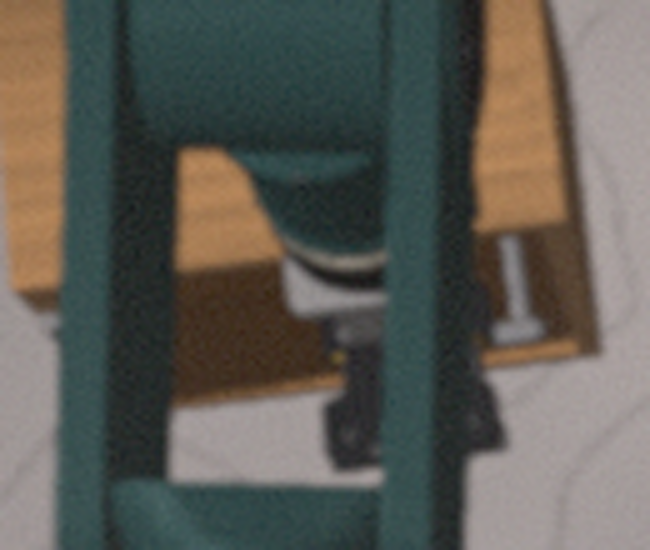

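The door stayed put when the finger left it: the bar's end is still at crop (543,330), with gaps on both sides of the bar. I'll hold untouched for about a second, then look again.

```bash
python3 -m handwheel '[{"delta_pos":[0,0,0],"yaw":0},{"delta_pos":[0,0,0],"yaw":0},{"delta_pos":[0,0,0],"yaw":0},{"delta_pos":[0,0,0],"yaw":0},{"delta_pos":[0,0,0],"yaw":0},{"delta_pos":[0,0,0],"yaw":0},{"delta_pos":[0,0,0],"yaw":0},{"delta_pos":[0,0,0],"yaw":0},{"delta_pos":[0,0,0],"yaw":0},{"delta_pos":[0,0,0],"yaw":0}]'|grep force
python3 - <<'E'
from bench import robot
from h import *
T=robot.snapshot("top")["image"].astype(int); cv2.imwrite("pics/t11.png",cv2.resize(T[90:200,120:250,::-1].astype(np.uint8),None,fx=5,fy=5,interpolation=cv2.INTER_CUBIC))
E
python3 wp.py -.0095 -.035
```

```text
wrist_force: [-1.0, -0.1, 0.6]
t 12.85 F [-0.1 -0.2 -0.9] w 29.9 pos [0.6862 0.0296 0.1375] yaw 0.113 ang_if_contact -0.106
-0.035 [np.float64(-13.1), np.float64(-0.5), np.float64(-1.6)] -0.029
```

View pics/t11.png

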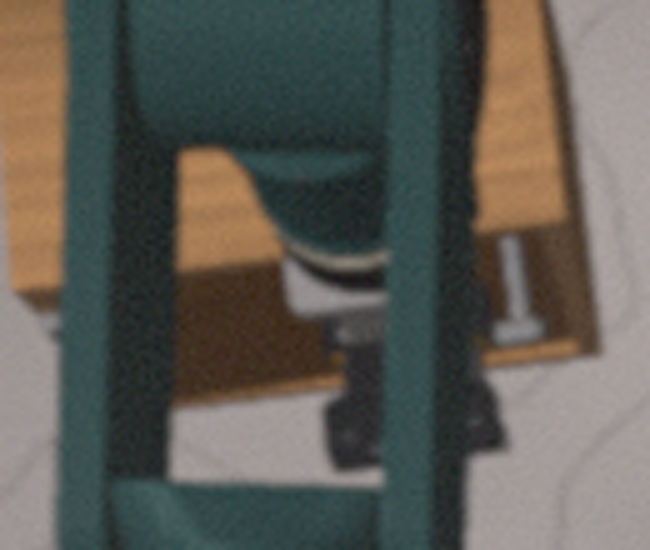

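The door is still home and untouched. Next is the pull with the inner finger.

```bash
python3 -m handwheel '[{"delta_pos":[-5,0,-0.5],"yaw":0.01},{"delta_pos":[-9,0,-1],"yaw":0.01},{"delta_pos":[-12,0,-1],"yaw":0.01},{"delta_pos":[-13,0,-1],"yaw":0.01},{"delta_pos":[-14,0,-1],"yaw":0.01},{"delta_pos":[-15,0,-1],"yaw":0.01}]'
python3 wp.py -.0095 -.02 0 .03 .06 .1
```

```text
time: 13.45
tool_pos: [0.6713, 0.0269, 0.1376]
ee_rot: [-1.571, -0.0, 0.103]
wrist_force: [-0.8, -0.2, -0.7]
width: 0.0299
t 13.45 F [-0.8 -0.2 -0.7] w 29.9 pos [0.6713 0.0269 0.1376] yaw 0.103 ang_if_contact -0.023
-0.02 [np.float64(-0.6), np.float64(-0.4), np.float64(0.2)] -0.024
0.0 [np.float64(-3.9), np.float64(-0.4), np.float64(1.3)] -0.004
0.03 [np.float64(-8.8), np.float64(-0.4), np.float64(3.1)] 0.026
0.06 [np.float64(-13.7), np.float64(-0.4), np.float64(5.0)] 0.056
0.1 [np.float64(-20.1), np.float64(-0.4), np.float64(7.8)] 0.096
```

```bash
python3 -m handwheel '[{"delta_pos":[-1,0,0],"yaw":0},{"delta_pos":[-2,0,0],"yaw":0},{"delta_pos":[-3,0,0],"yaw":0}]'|grep force
python3 wp.py -.0095;  python3 -m handwheel '[{"delta_pos":[-1,0,0],"yaw":0},{"delta_pos":[-2,0,0],"yaw":0}]'|grep force
python3 wp.py -.0095
```

```text
wrist_force: [-0.2, -0.7, -0.4]
t 13.75 F [-0.2 -0.7 -0.4] w 30.1 pos [0.6684 0.0266 0.1375] yaw 0.103 ang_if_contact -0.007
wrist_force: [-0.8, 0.7, 0.4]
t 13.95 F [-0.8  0.7  0.4] w 29.7 pos [0.6665 0.0266 0.1375] yaw 0.103 ang_if_contact 0.003
```

Run:
```python
from bench import robot
from h import *
S=robot.snapshot("scene");T=robot.snapshot("top")
cv2.imwrite(f"pics/s12.png",cv2.resize(S["image"][210:330,180:280,::-1],None,fx=5,fy=5,interpolation=cv2.INTER_CUBIC))
cv2.imwrite(f"pics/t12.png",cv2.resize(T["image"][90:200,120:250,::-1],None,fx=5,fy=5,interpolation=cv2.INTER_CUBIC))
```

```text
(no output)
```

View pics/s12.png

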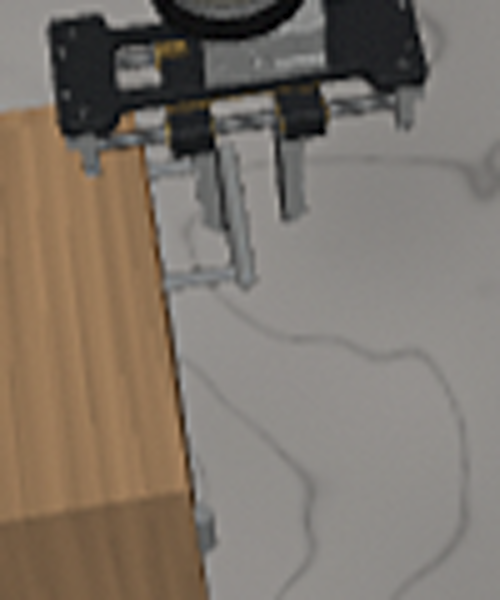

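View pics/t12.png

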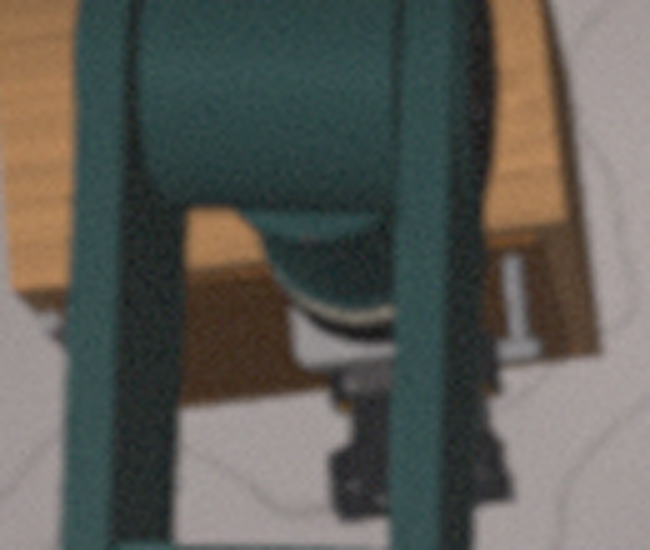

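The bar's end is back at crop (540,344), about 0 rad, and the pull met no force, so the catch never held the door. The likely cause is that the inner finger's back hit the cupboard's roof edge at about −0.034. That is only ~5 mm of clearance at this opening, and it stopped me just short of passing the roller, with home near −0.055. I'll close the fingers to about 22 mm for more clearance and push again.

```bash
python3 -m handwheel '[{"delta_pos":[5,0,0],"yaw":0},{"delta_pos":[10,0,0],"yaw":0},{"delta_pos":[10,0,0],"yaw":0}]'|grep force
python3 -m handwheel '[{"delta_pos":[0,0,0],"yaw":0},{"delta_pos":[0,0,0],"yaw":0},{"delta_pos":[0,0,0],"yaw":0}]' 195
python3 wp.py .0055 0 -.01 -.02 -.03 -.04 -.055
```

```text
wrist_force: [-0.1, -0.6, -0.3]
time: 14.65
tool_pos: [0.6763, 0.0274, 0.1375]
ee_rot: [-1.571, 0.0, 0.103]
wrist_force: [-0.7, 0.5, 0.5]
width: 0.022
t 14.65 F [-0.7  0.5  0.5] w 22.0 pos [0.6763 0.0274 0.1375] yaw 0.103 ang_if_contact 0.032
0.0 [np.float64(6.1), np.float64(-0.5), np.float64(1.4)] -0.004
-0.01 [np.float64(7.8), np.float64(-0.5), np.float64(1.0)] -0.014
-0.02 [np.float64(9.4), np.float64(-0.5), np.float64(0.6)] -0.024
-0.03 [np.float64(11.1), np.float64(-0.5), np.float64(0.2)] -0.034
-0.04 [np.float64(12.8), np.float64(-0.5), np.float64(-0.1)] -0.044
-0.055 [np.float64(15.3), np.float64(-0.5), np.float64(-0.6)] -0.059
```

```bash
python3 -m handwheel '[{"delta_pos":[3,0,0.5],"yaw":-0.002},{"delta_pos":[5,0,1],"yaw":-0.004},{"delta_pos":[6,0,1],"yaw":-0.008},{"delta_pos":[7,0,1],"yaw":-0.01},{"delta_pos":[8,0,1],"yaw":-0.015},{"delta_pos":[9,0,1],"yaw":-0.02}]'|grep force; python3 wp.py .0055
```

```text
wrist_force: [-5.4, -1.7, 1.6]
t 15.25 F [-5.4 -1.7  1.6] w 22.2 pos [0.6838 0.0289 0.1374] yaw 0.123 ang_if_contact -0.009
```

```bash
python3 -m handwheel '[{"delta_pos":[1,0,0],"yaw":-0.005}]'|grep force; python3 wp.py .0055
```

```text
wrist_force: [-7.6, -2.4, 2.6]
t 15.35 F [-7.6 -2.4  2.6] w 22.0 pos [0.684  0.0289 0.1374] yaw 0.128 ang_if_contact -0.011
```

```bash
python3 -m handwheel '[{"delta_pos":[1,0,0],"yaw":-0.005}]'|grep force; python3 wp.py .0055
```

```text
wrist_force: [-9.6, -2.0, 2.5]
t 15.45 F [-9.6 -2.   2.5] w 22.3 pos [0.6842 0.0289 0.1373] yaw 0.133 ang_if_contact -0.012
```

Resistance starts at the same place as before, as expected for the roller. I'll continue gently.

```bash
python3 -m handwheel '[{"delta_pos":[1,0,0],"yaw":-0.005}]'|grep force; python3 wp.py .0055
```

```text
wrist_force: [-10.7, -2.1, 2.8]
t 15.55 F [-10.7  -2.1   2.8] w 21.7 pos [0.6844 0.0288 0.1372] yaw 0.138 ang_if_contact -0.013
```

```bash
python3 -m handwheel '[{"delta_pos":[0.6,0,0],"yaw":-0.005}]'|grep force; python3 wp.py .0055
```

```text
wrist_force: [-12.0, -2.3, 3.9]
t 15.65 F [-12.   -2.3   3.9] w 22.3 pos [0.6845 0.0289 0.1372] yaw 0.143 ang_if_contact -0.014
```

```bash
python3 -m handwheel '[{"delta_pos":[0.5,0,0],"yaw":0}]'|grep force; python3 wp.py .0055
```

```text
wrist_force: [-12.8, -2.3, 3.1]
t 15.75 F [-12.8  -2.3   3.1] w 22.5 pos [0.6846 0.0288 0.1372] yaw 0.142 ang_if_contact -0.014
```

```bash
python3 -m handwheel '[{"delta_pos":[0.4,0,0],"yaw":0}]'|grep force; python3 wp.py .0055
```

```text
wrist_force: [-12.4, -3.8, 3.7]
t 15.85 F [-12.4  -3.8   3.7] w 22.3 pos [0.6847 0.0288 0.1372] yaw 0.142 ang_if_contact -0.015
```

```bash
python3 -m handwheel '[{"delta_pos":[0.5,0,0],"yaw":0}]'|grep force; python3 wp.py .0055
```

```text
wrist_force: [-14.0, -3.3, 4.2]
t 15.95 F [-14.   -3.3   4.2] w 22.4 pos [0.6849 0.0288 0.1372] yaw 0.142 ang_if_contact -0.016
```

```bash
python3 -m handwheel '[{"delta_pos":[0.5,0,0],"yaw":0}]'|grep force; python3 wp.py .0055
```

```text
wrist_force: [-13.9, -2.6, 4.5]
t 16.05 F [-13.9  -2.6   4.5] w 22.2 pos [0.6853 0.0286 0.1372] yaw 0.142 ang_if_contact -0.018
```

```bash
python3 -m handwheel '[{"delta_pos":[0,0,0],"yaw":0}]'|grep force; python3 wp.py .0055
```

```text
wrist_force: [-12.3, -3.1, 2.9]
t 16.15 F [-12.3  -3.1   2.9] w 22.0 pos [0.6858 0.0286 0.1372] yaw 0.142 ang_if_contact -0.021
```

```bash
python3 -m handwheel '[{"delta_pos":[0,0,0],"yaw":0}]'|grep force; python3 wp.py .0055
```

```text
wrist_force: [-11.1, -3.8, 3.6]
t 16.25 F [-11.1  -3.8   3.6] w 22.5 pos [0.6861 0.0285 0.1372] yaw 0.142 ang_if_contact -0.023
```

```bash
python3 -m handwheel '[{"delta_pos":[0,0,0],"yaw":0}]'|grep force; python3 wp.py .0055
```

```text
wrist_force: [-10.6, -4.2, 3.1]
t 16.35 F [-10.6  -4.2   3.1] w 22.1 pos [0.6866 0.0284 0.1372] yaw 0.142 ang_if_contact -0.026
```

```bash
python3 -m handwheel '[{"delta_pos":[0,0,0],"yaw":0},{"delta_pos":[0,0,0],"yaw":0}]'|grep force; python3 wp.py .0055
```

```text
wrist_force: [-6.3, -3.9, 3.0]
t 16.55 F [-6.3 -3.9  3. ] w 22.3 pos [0.6875 0.0283 0.1373] yaw 0.142 ang_if_contact -0.031
```

```bash
python3 -m handwheel '[{"delta_pos":[0,0,0],"yaw":0},{"delta_pos":[0,0,0],"yaw":0}]'|grep force; python3 wp.py .0055
```

```text
wrist_force: [-5.2, -4.3, 1.5]
t 16.75 F [-5.2 -4.3  1.5] w 22.4 pos [0.689  0.028  0.1373] yaw 0.142 ang_if_contact -0.04
```

```bash
python3 -m handwheel '[{"delta_pos":[0,0,0],"yaw":0},{"delta_pos":[0,0,0],"yaw":0}]'|grep force; python3 wp.py .0055
python3 - <<'E'
from bench import robot
from h import *
S=robot.snapshot("scene");T=robot.snapshot("top")
cv2.imwrite(f"pics/s13.png",cv2.resize(S["image"][210:330,180:280,::-1],None,fx=5,fy=5,interpolation=cv2.INTER_CUBIC))
cv2.imwrite(f"pics/t13.png",cv2.resize(T["image"][90:200,120:250,::-1],None,fx=5,fy=5,interpolation=cv2.INTER_CUBIC))
E
```

```text
wrist_force: [0.0, -0.4, 0.2]
t 16.95 F [ 0.  -0.4  0.2] w 21.7 pos [0.6912 0.0302 0.1376] yaw 0.143 ang_if_contact -0.052
```

View pics/s13.png

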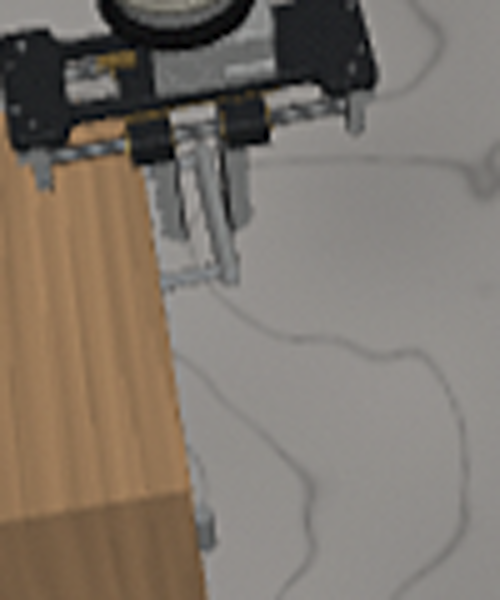

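View pics/t13.png

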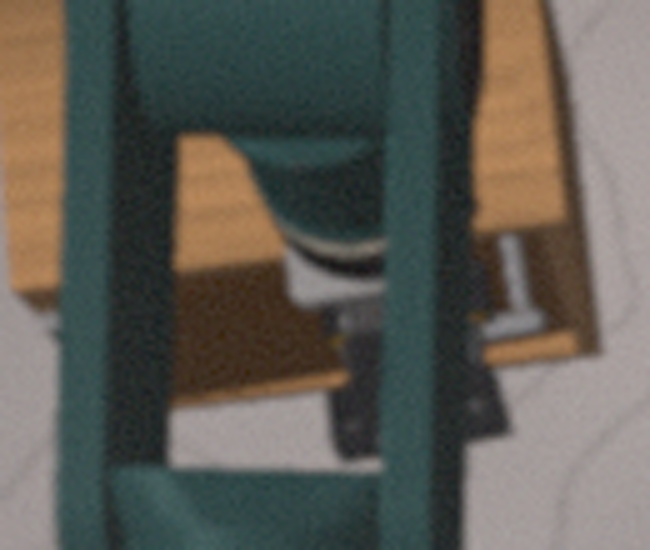

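The force fell to zero and the bar's end moved to crop (545,323), about −0.05 rad, so the catch has drawn the door in. I'll back off to the middle of the slack and hold off it.

```bash
python3 -m handwheel '[{"delta_pos":[-2,0,0],"yaw":0.005},{"delta_pos":[-4,0,0],"yaw":0.005},{"delta_pos":[-4.5,0,0],"yaw":0.005},{"delta_pos":[-4.5,0,0],"yaw":0.005},{"delta_pos":[-4.5,0,0],"yaw":0.005},{"delta_pos":[-4.5,0,0],"yaw":0.005},{"delta_pos":[-4.5,0,0],"yaw":0.005},{"delta_pos":[-4.5,0,0],"yaw":0.005},{"delta_pos":[-4.5,0,0],"yaw":0.005},{"delta_pos":[-4.5,0,0],"yaw":0.005},{"delta_pos":[-4.5,0,0],"yaw":0.005},{"delta_pos":[-4.5,0,0],"yaw":0.005}]'; python3 wp.py .0055
python3 - <<'E'
from bench import robot
from h import *
S=robot.snapshot("scene");T=robot.snapshot("top")
cv2.imwrite(f"pics/s14.png",cv2.resize(S["image"][230:280,200:250,::-1],None,fx=10,fy=10,interpolation=cv2.INTER_CUBIC))
cv2.imwrite(f"pics/t14.png",cv2.resize(T["image"][90:200,120:250,::-1],None,fx=5,fy=5,interpolation=cv2.INTER_CUBIC))
E
```

```text
time: 18.25
tool_pos: [0.6863, 0.0294, 0.1376]
ee_rot: [-1.571, -0.0, 0.138]
wrist_force: [-0.8, 0.3, 0.4]
width: 0.0223
t 18.25 F [-0.8  0.3  0.4] w 22.3 pos [0.6863 0.0294 0.1376] yaw 0.138 ang_if_contact -0.023
```

View pics/s14.png

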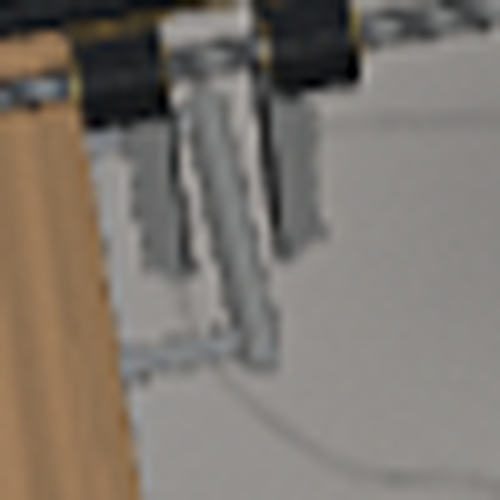

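View pics/t14.png

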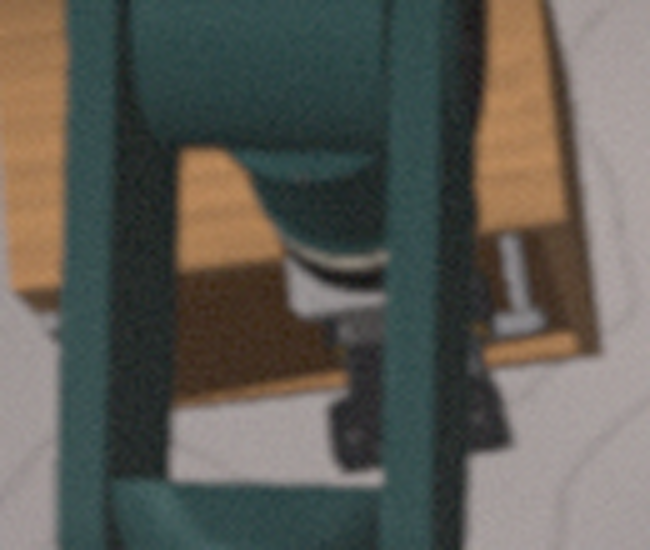

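The bar's end is still at crop (545,322), and the bar has clear gaps to both fingers, so the door has held untouched for about a second. Now the pull; if the catch really holds, I should feel 8–15 N.

```bash
python3 wp.py -.0055 -.052; python3 -m handwheel '[{"delta_pos":[-2,0,0],"yaw":0},{"delta_pos":[-4,0,0],"yaw":0},{"delta_pos":[-6,0,0],"yaw":0}]'|grep force; python3 wp.py -.0055;  python3 -m handwheel '[{"delta_pos":[-1,0,0],"yaw":0},{"delta_pos":[-2,0,0],"yaw":0}]'|grep force; python3 wp.py -.0055
```

```text
t 18.35 F [0.1 0.  0.4] w 21.8 pos [0.6863 0.0295 0.1376] yaw 0.138 ang_if_contact -0.085
-0.052 [np.float64(-6.4), np.float64(-0.4), np.float64(-2.0)] -0.021
wrist_force: [1.0, 0.6, 0.3]
t 18.65 F [1.  0.6 0.3] w 22.1 pos [0.6801 0.0286 0.1376] yaw 0.138 ang_if_contact -0.05
wrist_force: [6.7, 0.5, -3.2]
t 18.85 F [ 6.7  0.5 -3.2] w 22.3 pos [0.68   0.0286 0.1376] yaw 0.138 ang_if_contact -0.049
```

The catch is holding: there is a 6.7 N pull with the TCP stalled. I'll continue through it.

```bash
python3 -m handwheel '[{"delta_pos":[-1,0,0],"yaw":0},{"delta_pos":[-2,0,0],"yaw":0}]'|grep force; python3 wp.py -.0055;  python3 -m handwheel '[{"delta_pos":[-1,0,0],"yaw":0},{"delta_pos":[-2,0,0],"yaw":0}]'|grep force; python3 wp.py -.0055;python3 -m handwheel '[{"delta_pos":[-1,0,0],"yaw":0},{"delta_pos":[-2,0,0],"yaw":0}]'|grep force; python3 wp.py -.0055
```

```text
wrist_force: [11.8, 0.8, -3.8]
t 19.05 F [11.8  0.8 -3.8] w 22.2 pos [0.6799 0.0286 0.1376] yaw 0.138 ang_if_contact -0.049
wrist_force: [4.3, 3.2, -1.1]
t 19.25 F [ 4.3  3.2 -1.1] w 22.0 pos [0.677  0.0289 0.1376] yaw 0.139 ang_if_contact -0.032
wrist_force: [-0.5, -0.5, 0.6]
t 19.45 F [-0.5 -0.5  0.6] w 21.8 pos [0.6717 0.0273 0.1375] yaw 0.138 ang_if_contact -0.003
```

Released, peaking near 12 N. Now for the waypoints along the opening arc.

```bash
python3 wp.py -.0055 .05 .1 .15 .2 .25 .3 .35 .4 .45 .5 .55 .6
```

```text
t 19.45 F [-0.5 -0.5  0.6] w 21.8 pos [0.6717 0.0273 0.1375] yaw 0.138 ang_if_contact -0.003
0.05 [np.float64(-8.3), np.float64(-0.5), np.float64(4.1)] 0.081
0.1 [np.float64(-16.3), np.float64(-0.5), np.float64(7.6)] 0.131
0.15 [np.float64(-24.0), np.float64(-0.5), np.float64(11.5)] 0.181
0.2 [np.float64(-31.5), np.float64(-0.5), np.float64(15.8)] 0.231
0.25 [np.float64(-38.8), np.float64(-0.5), np.float64(20.5)] 0.281
0.3 [np.float64(-45.9), np.float64(-0.5), np.float64(25.5)] 0.331
0.35 [np.float64(-52.7), np.float64(-0.5), np.float64(30.9)] 0.381
0.4 [np.float64(-59.2), np.float64(-0.5), np.float64(36.6)] 0.431
0.45 [np.float64(-65.4), np.float64(-0.5), np.float64(42.7)] 0.481
0.5 [np.float64(-71.4), np.float64(-0.5), np.float64(49.0)] 0.531
0.55 [np.float64(-77.0), np.float64(-0.5), np.float64(55.6)] 0.581
0.6 [np.float64(-82.2), np.float64(-0.5), np.float64(62.5)] 0.631
```

```bash
python3 -m handwheel '[{"delta_pos":[-8,0,4],"yaw":0.06},{"delta_pos":[-16,0,7.5],"yaw":0.12},{"delta_pos":[-24,0,11.5],"yaw":0.18},{"delta_pos":[-31.5,0,16],"yaw":0.23},{"delta_pos":[-39,0,20.5],"yaw":0.28},{"delta_pos":[-46,0,25.5],"yaw":0.33},{"delta_pos":[-52.5,0,31],"yaw":0.38},{"delta_pos":[-59,0,36.5],"yaw":0.43},{"delta_pos":[-65.5,0,42.5],"yaw":0.48},{"delta_pos":[-71.5,0,49],"yaw":0.53},{"delta_pos":[-74,0,52],"yaw":0.55}]'; python3 wp.py -.0055 .6 .65 .7 .75 .8 .85 .9 .95 1 1.05 1.1
python3 - <<'E'
from bench import robot
import cv2
S=robot.snapshot("scene")
cv2.imwrite("pics/s15.png",cv2.resize(S["image"][190:350,140:300,::-1],None,fx=3.5,fy=3.5,interpolation=cv2.INTER_CUBIC))
E
```

```text
time: 20.55
tool_pos: [0.5912, 0.0688, 0.1377]
ee_rot: [-1.572, 0.0, -0.413]
wrist_force: [1.2, -1.1, 0.1]
width: 0.0221
t 20.55 F [ 1.2 -1.1  0.1] w 22.1 pos [0.5912 0.0688 0.1377] yaw -0.413 ang_if_contact 0.524
0.6 [np.float64(-12.4), np.float64(-0.3), np.float64(4.6)] 0.08
0.65 [np.float64(-20.3), np.float64(-0.3), np.float64(8.1)] 0.13
0.7 [np.float64(-28.1), np.float64(-0.3), np.float64(12.1)] 0.18
0.75 [np.float64(-35.6), np.float64(-0.3), np.float64(16.4)] 0.23
0.8 [np.float64(-42.9), np.float64(-0.3), np.float64(21.0)] 0.28
0.85 [np.float64(-50.0), np.float64(-0.3), np.float64(26.1)] 0.33
0.9 [np.float64(-56.8), np.float64(-0.3), np.float64(31.4)] 0.38
0.95 [np.float64(-63.3), np.float64(-0.3), np.float64(37.1)] 0.43
1.0 [np.float64(-69.5), np.float64(-0.3), np.float64(43.2)] 0.48
1.05 [np.float64(-75.5), np.float64(-0.3), np.float64(49.5)] 0.53
1.1 [np.float64(-81.1), np.float64(-0.3), np.float64(56.1)] 0.58
```

View pics/s15.png

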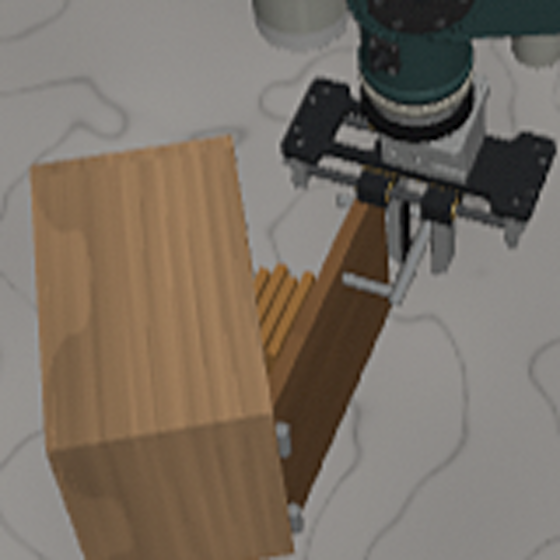

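The door now stands at about 0.52 rad, with the bar at crop (415,260) still between the fingers. I'll carry on along the arc.

```bash
python3 -m handwheel '[{"delta_pos":[-6,0,2],"yaw":0.04},{"delta_pos":[-12.5,0,4.5],"yaw":0.08},{"delta_pos":[-20.5,0,8],"yaw":0.13},{"delta_pos":[-28,0,12],"yaw":0.18},{"delta_pos":[-35.5,0,16.5],"yaw":0.23},{"delta_pos":[-43,0,21],"yaw":0.28},{"delta_pos":[-50,0,26],"yaw":0.33},{"delta_pos":[-57,0,31.5],"yaw":0.38},{"delta_pos":[-63.5,0,37],"yaw":0.43},{"delta_pos":[-69.5,0,43],"yaw":0.48},{"delta_pos":[-75.5,0,49.5],"yaw":0.53},{"delta_pos":[-78,0,52.5],"yaw":0.555}]'; python3 wp.py -.0055 1.12 1.16 1.2 1.25 1.3 1.35 1.4 1.45 1.5 1.53 1.55
python3 - <<'E'
from bench import robot
print(robot.get_obs()["joint_positions"])
E
```

```text
time: 21.8
tool_pos: [0.5414, 0.1481, 0.1377]
ee_rot: [-1.571, -0.001, -0.968]
wrist_force: [0.6, -0.5, 0.1]
width: 0.0224
t 21.8 F [ 0.6 -0.5  0.1] w 22.4 pos [0.5414 0.1481 0.1377] yaw -0.968 ang_if_contact 1.071
1.12 [np.float64(-8.2), np.float64(-0.3), np.float64(2.2)] 0.045
1.16 [np.float64(-14.6), np.float64(-0.3), np.float64(4.8)] 0.085
1.2 [np.float64(-20.9), np.float64(-0.3), np.float64(7.6)] 0.125
1.25 [np.float64(-28.7), np.float64(-0.3), np.float64(11.5)] 0.175
1.3 [np.float64(-36.3), np.float64(-0.3), np.float64(15.8)] 0.225
1.35 [np.float64(-43.6), np.float64(-0.3), np.float64(20.4)] 0.275
1.4 [np.float64(-50.7), np.float64(-0.3), np.float64(25.4)] 0.325
1.45 [np.float64(-57.5), np.float64(-0.3), np.float64(30.7)] 0.375
1.5 [np.float64(-64.1), np.float64(-0.3), np.float64(36.4)] 0.425
1.53 [np.float64(-67.8), np.float64(-0.3), np.float64(40.0)] 0.455
1.55 [np.float64(-70.3), np.float64(-0.3), np.float64(42.4)] 0.475
[ 1.66531520e-01  1.19846760e-01  1.39288714e+00 -8.47890340e-04
  1.62900534e+00  1.13413690e+00]
```

```bash
python3 -m handwheel '[{"delta_pos":[-8,0,2],"yaw":0.045},{"delta_pos":[-14.5,0,5],"yaw":0.085},{"delta_pos":[-21,0,7.5],"yaw":0.125},{"delta_pos":[-28.5,0,11.5],"yaw":0.175},{"delta_pos":[-36,0,16],"yaw":0.225},{"delta_pos":[-43.5,0,20.5],"yaw":0.275},{"delta_pos":[-50.5,0,25.5],"yaw":0.325},{"delta_pos":[-57.5,0,31],"yaw":0.375},{"delta_pos":[-62,0,34.5],"yaw":0.41},{"delta_pos":[-65,0,37.5],"yaw":0.435},{"delta_pos":[-65,0,37.5],"yaw":0.435}]'; python3 wp.py -.0055
python3 - <<'E'
from bench import robot
import cv2
for n in("scene","top"):
    S=robot.snapshot(n); a=S["image"][190:350,140:300] if n=="scene" else S["image"][60:220,90:260]
    cv2.imwrite(f"pics/{n}16.png",cv2.resize(a[:,:,::-1],None,fx=3.5,fy=3.5,interpolation=cv2.INTER_CUBIC))
E
```

```text
time: 22.9
tool_pos: [0.5354, 0.223, 0.1376]
ee_rot: [-1.571, -0.0, -1.401]
wrist_force: [0.3, -0.0, 0.5]
width: 0.022
t 22.9 F [ 0.3 -0.   0.5] w 22.0 pos [0.5354 0.223  0.1376] yaw -1.401 ang_if_contact -4.774
```

View pics/scene16.png

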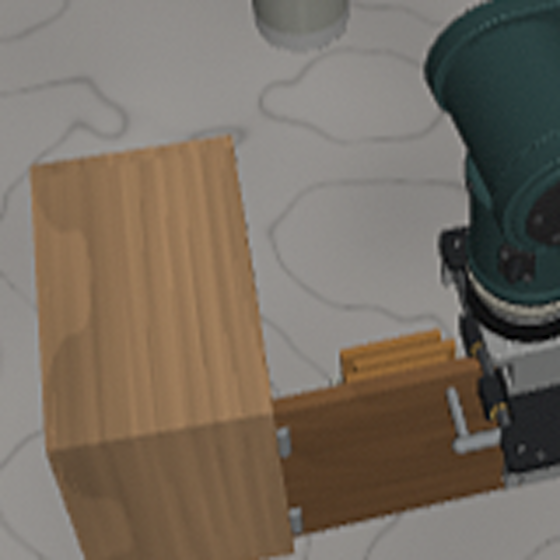

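View pics/top16.png

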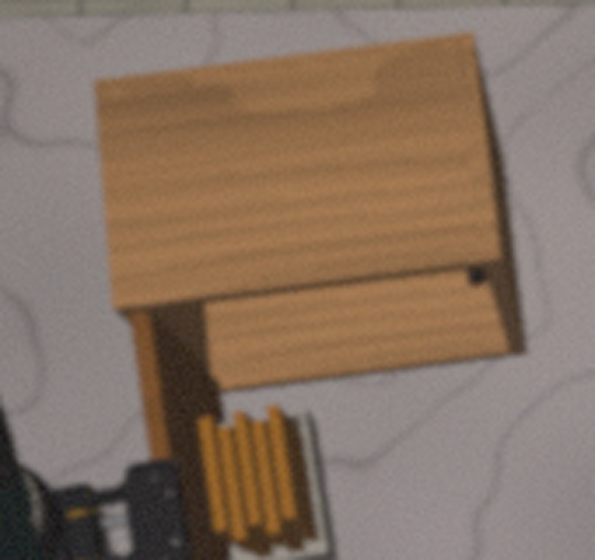

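The door now stands at about a right angle. I'll free the bar from both fingers and lift straight out.

```bash
python3 -m handwheel '[{"delta_pos":[2.5,0,0],"yaw":0},{"delta_pos":[5,0,0],"yaw":0},{"delta_pos":[5,0,0],"yaw":0},{"delta_pos":[5,-20,0],"yaw":0},{"delta_pos":[5,-40,0],"yaw":0},{"delta_pos":[5,-70,0],"yaw":0},{"delta_pos":[5,-110,0],"yaw":0},{"delta_pos":[5,-140,0],"yaw":0},{"delta_pos":[5,-140,0],"yaw":0},{"delta_pos":[5,-140,0],"yaw":0}]'
python3 -m handwheel '[{"delta_pos":[-40,0,0],"yaw":0},{"delta_pos":[-80,0,0],"yaw":0},{"delta_pos":[-80,0,0],"yaw":0},{"delta_pos":[-80,0,0],"yaw":0},{"delta_pos":[-80,0,0],"yaw":0}]'
python3 - <<'E'
from bench import robot
from h import *
T=robot.snapshot("top")
import cv2
for n in("scene","top"):
    S=robot.snapshot(n); cv2.imwrite(f"pics/{n}17.png",S["image"][:,:,::-1])
for a in(1.3,1.4,1.5,1.6):
    b,y=bar(a);u=np.array([-np.sin(y),np.cos(y)]);n=np.array([np.cos(y),np.sin(y)])
    print(a,proj(T,[[*(H-.214*u-.006*n),.201],[*(b-.0455*u),.18],[*(b+.0455*u),.18]]).round(1).tolist())
E
```

```text
time: 24.0
tool_pos: [0.5366, 0.218, 0.278]
ee_rot: [-1.569, 0.0, -1.402]
wrist_force: [-0.7, 0.6, 0.1]
width: 0.0216
time: 24.5
tool_pos: [0.5226, 0.296, 0.2761]
ee_rot: [-1.573, -0.001, -1.403]
wrist_force: [-0.4, -0.3, -0.5]
width: 0.0217
1.3 [[161.2, 237.6], [144.6, 245.0], [130.0, 206.6]]
1.4 [[151.5, 240.8], [134.6, 246.2], [124.2, 206.4]]
1.5 [[141.5, 243.0], [124.5, 246.4], [118.3, 205.6]]
1.6 [[131.4, 244.2], [114.6, 245.7], [112.7, 204.2]]
```

View pics/scene17.png

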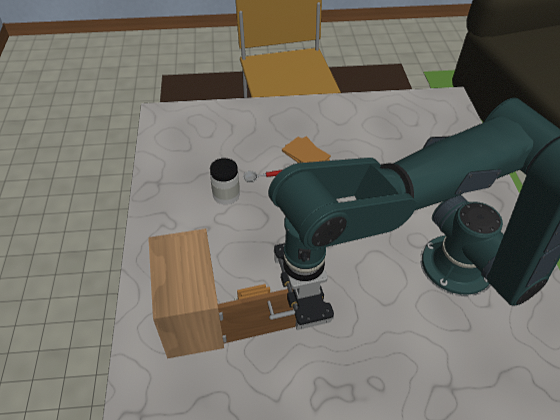

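View pics/top17.png

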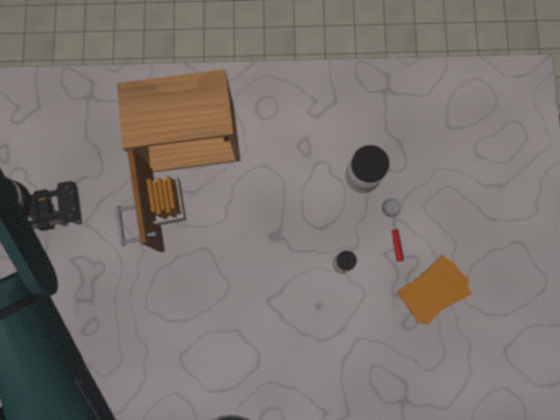

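In the top view the bar's ends at (120,207) and (123,244) match the projection for 1.5 rad. The hand is clear at (55,205), and the jars, envelopes and spoon are at their original pixels. I'll hand the job in.

```bash
python3 -m handwheel '[{"delta_pos":[0,0,0],"yaw":0},{"delta_pos":[0,0,0],"yaw":0},{"delta_pos":[0,0,0],"yaw":0}]'|grep -E "time|force"
python3 - <<'E'
from bench import robot
print(robot.close_job())
E
```

```text
time: 24.95
wrist_force: [1.1, 0.6, -0.3]
the job is handed in; nothing more can be done
None
```

I pushed the door through the catch, left it untouched at home for about a second, pulled it back out, left it wide open and handed the job in at about 25 s.

**First push failed:** the inner finger, most likely its back, met the cupboard's front edge at about −0.034 rad, just short of passing the roller. The door stayed put when I let go, so I took it for home. The pull met no force, so I closed the fingers to 22 mm and pushed again.

**Second push:** resistance peaked at about 14 N and fell to zero as the door was drawn to about −0.05 rad. Pulling it back took about 12 N, which confirms the catch was holding it.

**Last checks:**
- **Door:** it stands at about 1.5 rad in the top view.
- **Hand and bystanders:** the hand is clear of everything, wrist force is at noise level, and the jars, envelopes and spoon are at their starting pixels in the top view.

**Not confirmed:**
- **Buffer force:** I couldn't measure it. On the successful push, contact ended with the wrist force near zero.
- **Fingertip height:** the fingertips looked about 30 mm higher in the images than the reported TCP. I never resolved that and chose a depth that worked either way.

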